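# Strip the spent cartridges and lock the waste box

## Task

The synthesis run is over: pull every spent cartridge (orange band) out of its sprung clips on the synthesizer deck and put them all in the well of the blue shielded waste box, whose sliding lid must first be opened. Then slide the lid fully shut and push the red lock pin home through the hasp, through ears and lid lug, so that the lid is locked. Leave the fresh cartridges and everything else on the bench where they are.

Things in the scene. Friction and masses are not known exactly. Their poses are not given: they have to be found in the camera images.
- module: synthesizer deck, fixed: aluminium housing 180 (x) x 360 (y) mm, black carrier plate whose top (the deck) is at z 75 mm, rear valve bank at x +45 to +85 mm up to z 105 mm. Origin: centre of its underside, x to its rear, y along the row of sockets. Five sockets at x -20, y -124, -62, 0, 62, 124 mm; some may be empty
- cart1: spent cartridge (None if absent): white plastic, orange band, 58 mm tall, 25 g, upright in a socket. Origin: centre of its lower end (10 mm below the deck), z up its axis. Spigot 12 mm dia to z 10, bead 24 mm dia z 10 to 20, neck 18 mm, smooth body 20 mm dia z 24 to 50 (grip here), nozzle with a lug bar 25 x 9 x 4 mm on top
- cart2: another spent cartridge just like cart1, standing in another socket (None if absent). In its socket two sprung clips, front and rear (local x of the module), hook over a cartridge's bead, reaching 14 mm over the deck: a straight upward pull of about 8 to 18 N snaps the bead free within the first 6 mm; the spigot is clear after 10 mm
- cart3: another spent cartridge just like cart1, standing in another socket (None if absent). 
- cart4: another spent cartridge just like cart1, standing in another socket (None if absent). 
- cart5: another spent cartridge just like cart1, standing in another socket (None if absent). 
- wastebox: blue shielded waste box with yellow strips, fixed: 190 (x) x 150 (y) mm, walls 80 mm high. Origin in its base plane; x along the lid's slide, away from the hasp. Open well x -55 to +60, y -55 to +55 mm, floor at z 6 mm. The lid runs between two side rails that go on behind the box to x +220 mm, tops at z 91 mm
- lid (a joint): travel of the sliding lid in m along the box's +x: 0 = fully shut, 0.135 = fully open; starts at 0 to 0.05, so it covers most of the well. It drags with 3 N and stays where left. Its plate is at z 81 to 91 mm, front edge at box x -66 mm + travel; a tongue 12 mm wide runs 32 mm on from there and carries an upright lug (28 mm along x, top z 135) with a 12 mm hole at x -83 mm + travel
- lid_handle (a point): middle of the lid's black grip bar: 12 (along the box's x) x 60 (along y) x 30 mm high, standing on the lid at box x -20 mm + travel, centre at z 106 mm
- hasp (a point): hole centre of the hasp, fixed on the box at x -83, y 0, z 119 mm, axes as the box's: two upright steel ears, each 8 mm thick along y, 28 mm wide, tops at z 135, outer faces at box y -16 and +16 mm, each with a 12 mm through hole along y. With the lid shut its lug stands between them and the three holes line up
- well (a point): middle of the clear mouth of the waste well with the lid fully open, at rim height (box x -10, y 0, z 80 mm)
- pin: loose lock pin, 55 to 90 g, lying on the bench between module and box: red square grip 45 x 24 x 24 mm (local x -45 to 0), steel shaft 9 mm dia (x 0 to 50, last 8 mm tapered). Origin on the axis where they meet, x to the tip. It lies level on its grip, axis 12 mm up. It fits the hasp from either side; home = grip's shoulder against an ear's outer face
- pin_grip (a point): middle of the pin's red grip, local x -22 mm
- pin_mid (a point): point on the pin's shaft 16.5 mm from the grip: at the hasp's hole centre when the pin is home
- fresh1: fresh cartridge: like the spent ones but with green band and green cap, 68 mm tall, standing in a white rack 50 x 90 x 22 mm in front of the module; leave it. Origin: its lower end
- fresh2: fresh cartridge: like the spent ones but with green band and green cap, 68 mm tall, standing in a white rack 50 x 90 x 22 mm in front of the module; leave it. Origin: its lower end
- vial_pig: dark lead vial pot, 54 mm dia, 84 mm tall, bystander; origin: its underside
- media_bottle: glass bottle with blue cap, 86 mm dia, 170 mm tall, bystander; origin: its underside
- tube_pot: white pot 80 mm dia, 75 mm tall, with a tube in it up to 122 mm, bystander; origin: its underside
- survey_meter: yellow survey meter 150 x 80 x 65 mm, bystander; origin: its underside
- driver: screwdriver with orange handle, 200 mm long, lying, bystander; origin: under its middle

How it is judged:
By the outcome, as a careful person would: the job done as asked, in the order asked, and still so for the second after the job is handed in, with the robot touching nothing.
Of cart1, cart2, cart3, cart4, cart5 only 3 to 5 are there at a start; the rules pass over those that are not, and their reading is None.
At some moment in a run one of pin may be knocked a few centimetres aside while the robot is not near it.
Once in a run the grip may slacken for a moment while it holds something.
It also fails if it takes over 210 s, if anything falls off the work surface, if the arm or the gripper's body presses on something with over 40 N, if the wrist force passes 120 N, or if a joint passes its speed limit or range.

## Robot

A 6-joint arm with a two-finger parallel gripper is mounted at the origin on the work surface. World frame = base frame: x ahead of the robot, y to its left, z up, the work surface at z = 0. Lengths are in m, angles in rad, forces in N, time in s.
With the tool pointing down it reaches from about 0.275 to 0.825 m from the base axis. Payload 5.2 kg.
Tool frame: the origin (TCP) lies at the very end of the fingers, on their centre line; the grasp point (between the pads) lies behind it (manip.grasp_offset is the z of the grasp point in the tool frame, in m); z points along the fingers, y is the line along which they close (so a half turn about z gives the same grasp; the last joint's range is limited). The gripper opens to 93 mm and grips with 3 to 60 N. Pads are 15 mm wide; open, the fingers measure 128 mm over their backs; the gripper's body (75 mm by 188 mm) begins 65 mm behind the grasp point.
Start: joints at [1.102, 0.259, 1.535, -0, 1.348, -0.203], TCP at [0.144, 0.531, 0.219] pointing down, gripper open.
Joint ranges: [-3.14, 3.14], [-0.91, 2.08], [0.19, 2.58], [-1.22, 4.36], [0.22, 2.71], [-3.12, 3.12]. Speed limits (rad/s): [2.57, 2.57, 3.14, 3.14, 3.14, 3.14].

## Interface

Orientations are given as [roll, pitch, yaw] about the fixed x, y, z axes, in that order (R = Rz(yaw) Ry(pitch) Rx(roll)).
In Python, from rig import manip gives the robot as it stands.
- The arm moves only by the shell command python3 -m pendant 'ROWS'. ROWS is JSON, a list of rows, each a list of 7 numbers: the opening, from -1 (shut) to 1 (fully open), then the shift along the tool's x, y, z in units of 0.025 m (1.0 is 0.025 m), then the turn, a rotation vector about the tool's x, y, z in units of 10 degrees (1.0 is 10 degrees). In form: [[claw, x, y, z, rx, ry, rz], ...]. A call has 1 to 20 rows; each row shifts and turns the commanded pose from where the row before left it, along the tool's axes as they then stand; what a row does not reach is not made up. A row lasts 1/8 s, in which the tool goes at most 62.5 mm and 10.7 degrees, less where a joint would pass 70% of its speed; a pose out of reach is approached as far as the arm can. A call with a number of a shift or a turn outside -1 to 1 is refused whole. A call with a gripper value outside its range is refused whole. The fingers move at their own pace and stop on an object; the grip force is fixed at half the most. Time passes only in rows, so rows that do not move let the fingers close. It gives the time, the measured TCP pose, the force, the opening and the grip force at its end, in the units of the state.
- manip.get_obs(): the state, without advancing time (a new reading comes with each control period).
- manip.read_camera(name): name is "scene" or "top" or "wrist"; returns (picture, depth): 420x560x3 uint8, red, green, blue; 420x560 float32, m along the optical axis (not along the pixel's ray), 0 where there is no reading.
- manip.get_calibration(name): a dict with "fov_y" (degrees; the focal length in pixels is half the picture's height over the tangent of half this angle, whatever the lens; pixels are square), "cx", "cy" (the principal point, pixels), "dist_coeffs" ([k1, k2, p1, p2, k3] as OpenCV has them; the pictures are not rectified), "R" (3x3) and "t" (3): a world point X has camera coordinates R X + t. Camera axes: x right, y down, z forward; pixel columns grow to the right and rows downward; lengths in m; the calibration is good to about 2 mm. A picture is of the moment at which its call begins: read the wrist's pose just before it. get_calibration takes no time and is no camera call; for the wrist camera it gives the pose at the moment of the call.
- manip.sign_off(): hands the job in; it is judged then, once.
Trained networks look in the newest picture that a camera, given by its name, has taken for a name from the list of things; names that differ only in an ending like _2 or _b are one class to them, and where a whole thing is asked for, a point or a joint stands for the part that bears it (a point fixed in the world has none). Each returns a list of dicts, best first, with "confidence" (0 to 1); they miss things now and then, are a little off and sometimes report something else, mostly with a low value. They report only what shows in the picture. A call takes as long as a camera call.
- manip.regions_of(name, camera): "pixels" (420x560 bool, what is visible of it) and "centre" ([column, row] in pixels, amid what is visible of it).
- manip.landmark_of(name, camera): "centre" ([column, row] in pixels: a listed point, or the origin of a listed thing).
The state is a dict: "clock": time; "joint_positions": joint angles; "joint_vel": joint speeds; "joint_torque": joint torques, N m; "ee_pos": TCP position; "orientation": TCP orientation; "force": force on the tool from outside, world axes, zero at the start; "wrist_torque": the same for the moment, N m; "grip_width": opening from 0.0 (shut) to 1.0 (fully open); "gripper_force": force on a finger pad.
Only numpy, scipy, OpenCV 4.12 (cv2) and the standard library are available. Lean on these libraries where they do the work, as an engineer would, in place of code of your own. Each camera call takes 0.05 s, during which the arm holds its last target. There are 200 camera calls.

## Working session

There is one attempt and no reset: what is moved stays moved. The work goes in short steps, Python scripts to look and compute and a shell command to move; the robot and the scene stay as the last step left them, time stands still between calls to the robot, and variables do not carry over. Pictures are saved under pics/ and viewed, at most 16 in all, crops included, and the job is handed in when it is done.

```bash
mkdir -p pics; ls; cat > h.py <<'E'
import numpy as np, cv2
from rig import manip
from scipy.spatial.transform import Rotation as Ro
def K(c):
    k=manip.get_calibration(c); f=210/np.tan(np.radians(k['fov_y'])/2)
    return np.array([[f,0,k['cx']],[0,f,k['cy']],[0,0,1]]),np.array(k['dist_coeffs'],float),np.array(k['R']),np.array(k['t']),k
def ray(c,uv,cal=None):
    M,d,R,t,_=cal or K(c)
    p=cv2.undistortPoints(np.array([[uv]],float),M,d)[0,0]
    return -R.T@t, R.T@np.array([p[0],p[1],1.])
def atz(c,uv,z,cal=None):
    o,d=ray(c,uv,cal); return o+d*(z-o[2])/d[2]
def cloud(c,depth,mask,cal=None):
    M,d,R,t,_=cal or K(c)
    v,u=np.nonzero(mask&(depth>0)); p=cv2.undistortPoints(np.stack([u,v],1).astype(float)[:,None],M,d)[:,0]
    z=depth[v,u]; return (np.c_[p*z[:,None],z]-t)@R
def save(n,im): cv2.imwrite('pics/'+n,im[:,:,::-1])
E
python3 - <<'E'
from h import *
print(manip.grasp_offset, manip.get_obs())
for c in ['top','scene']:
    im,d=manip.read_camera(c); save(c+'0.png',im); cal=K(c); np.savez(c+'0.npz',im=im,d=d)
    print(c,-cal[2].T@cal[3])
    for n,z in [('module',0),('cart1',.065),('wastebox',0),('lid_handle',.106),('hasp',.119),('well',.08),('pin',.012),('pin_grip',.012),('pin_mid',.012),('fresh1',.01),('vial_pig',0),('media_bottle',0),('tube_pot',0),('survey_meter',0),('driver',0)]:
        for r in manip.landmark_of(n,c): 
            if r['confidence']>.3: print(n,round(r['confidence'],2),np.round(r['centre'],1),np.round(atz(c,r['centre'],z),4))
E
```

```text
pics
-0.0188 {'clock': 0.0, 'joint_positions': array([ 1.10220945e+00,  2.59330229e-01,  1.53608004e+00, -1.45563848e-05,
        1.34800760e+00, -2.02820000e-01]), 'joint_vel': array([ 4.38186853e-04,  8.32594320e-04,  8.37210259e-06, -1.09848120e-04,
        8.71475212e-05, -1.49347043e-04]), 'joint_torque': array([-1.35000766e-03, -4.37307215e+01, -2.83992648e+01,  7.14734034e-02,
        4.15287470e-02, -8.95471499e-05]), 'ee_pos': array([0.14419574, 0.53018941, 0.21782581]), 'orientation': array([-3.13980199e+00, -3.53757268e-04,  2.87582869e+00]), 'force': array([ 0.21257732, -0.30610311, -0.5763537 ]), 'wrist_torque': array([0.01315383, 0.03206925, 0.0092939 ]), 'gripper_force': 0.0, 'grip_width': 1.0024388119499474}
top [0.4630635  0.09850736 1.16749092]
module 0.56 [397.1 233. ] [ 0.5327 -0.2493  0.    ]
cart1 0.52 [450.7 241.6] [ 0.5008 -0.3811  0.065 ]
cart1 0.51 [362.1 228.7] [ 0.5431 -0.1326  0.065 ]
cart1 0.43 [387.4 236.3] [ 0.5204 -0.2022  0.065 ]
wastebox 0.59 [194.4 247.6] [0.5041 0.342  0.    ]
lid_handle 0.81 [193.7 242.4] [0.5141 0.3217 0.106 ]
lid_handle 0.39 [3
[... 1477 characters left out ...]
50.7] [0.4951 0.3391 0.08  ]
pin 0.56 [249.6 208.2] [0.4844 0.0853 0.012 ]
pin_grip 0.64 [185.7 217.6] [ 0.3507 -0.0663  0.012 ]
pin_grip 0.6 [255.8 211.4] [0.5084 0.0872 0.012 ]
pin_mid 0.59 [238.7 208.4] [0.4575 0.0635 0.012 ]
fresh1 0.61 [173.7 228. ] [ 0.3494 -0.1171  0.01  ]
fresh1 0.58 [196.4 262.2] [ 0.4929 -0.1632  0.01  ]
fresh1 0.48 [189.3 219. ] [ 0.3623 -0.0624  0.01  ]
vial_pig 0.92 [296.6 243. ] [0.6774 0.0743 0.    ]
media_bottle 0.86 [343.2 153.5] [0.5782 0.4958 0.    ]
tube_pot 0.76 [322.9 274.7] [0.8015 0.0308 0.    ]
survey_meter 0.66 [316.2 127.9] [0.4201 0.5552 0.    ]
driver 0.68 [292.3 305.7] [ 0.7903 -0.1003  0.    ]
driver 0.42 [192.2 264.3] [ 0.4825 -0.1721  0.    ]
```

```bash
python3 - <<'E'
from h import *
a=cv2.imread('pics/top0.png'); cv2.imwrite('pics/top0c.png',cv2.resize(a[120:330,90:490],(800,420),interpolation=cv2.INTER_CUBIC))
a=cv2.imread('pics/scene0.png'); cv2.imwrite('pics/scene0c.png',cv2.resize(a[90:360,90:400],None,fx=2.2,fy=2.2,interpolation=cv2.INTER_CUBIC))
E
```

```text
(no output)
```

View pics/top0c.png

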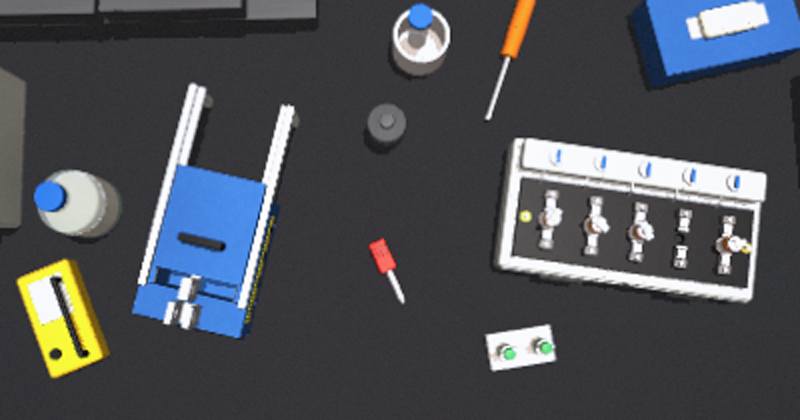

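View pics/scene0c.png

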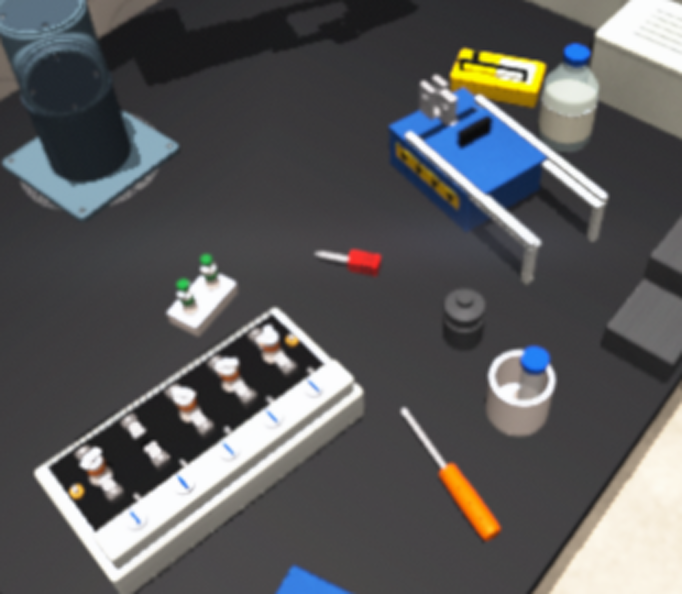

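The top view shows cartridges in four sockets (crop columns 550, 597, 642, 735), with the socket at 684 empty. The hasp is at the front of the box (about 180,315), the lid handle is at (200,242), and the pin is at (385,265) with its tip down and to the right. Next I'll fit the geometry from depth.

```bash
python3 - <<'E'
from h import *
def rect(P): 
    (c,s,a)=cv2.minAreaRect((P[:,:2]*1000).astype(np.float32)); return np.round(c,1),np.round(s,1),round(a,1),len(P)
for c in ['top','scene']:
    z=np.load(c+'0.npz'); im,d=z['im'],z['d']; P=cloud(c,d,d>0); 
    hsv=cv2.cvtColor(im,cv2.COLOR_RGB2HSV)[d>0]
    B=lambda x0,x1,y0,y1,z0,z1:(P[:,0]>x0)&(P[:,0]<x1)&(P[:,1]>y0)&(P[:,1]<y1)&(P[:,2]>z0)&(P[:,2]<z1)
    print(c,'table z',np.median(P[B(.3,.6,.0,.2,-.02,.005)][:,2]))
    m=B(.35,.7,-.5,-.02,.06,.115); print('module',rect(P[m]))
    m=B(.35,.7,-.5,-.02,.098,.112); print('valve',rect(P[m]), np.median(P[m][:,2]))
    m=B(.35,.6,-.5,-.02,.09,.13)&(P[:,0]<.56); Q=P[m]
    import scipy.cluster.hierarchy as H
    L=H.fcluster(H.linkage(Q[:,:2]),.008,'distance')
    for i in set(L):
        q=Q[L==i]
        if len(q)>4: print(' hi',np.round(q[:,:2].mean(0),4),len(q),round(q[:,2].max(),3))
    m=B(.4,.65,.22,.42,.0965,.125); 
    hm=m&(hsv[:,2]<70); print('handle',rect(P[hm]),P[hm][:,:2].mean(0),np.percentile(P[hm][:,2],[5,50,95]))
    m=B(.33,.47,.25,.45,.1,.15); print('hasp',rect(P[m]),P[m][:,:2].mean(0))
    m=B(.3,.85,.2,.45,.075,.1)&(hsv[:,1]<60)&(hsv[:,2]>120); print('rails',rect(P[m]))
    m=B(.3,.85,.2,.45,.04,.098)&(hsv[:,1]>120)&(hsv[:,0]>95)&(hsv[:,0]<130); print('blue',rect(P[m]),np.percentile(P[m][:,2],[5,50,95]))
    m=B(.35,.6,.0,.2,.004,.05)&(hsv[:,1]>120)&((hsv[:,0]<8)|(hsv[:,0]>172)); print('red',rect(P[m]),P[m].mean(0),P[m][:,2].max())
    m=B(.38,.6,.0,.2,.005,.05); print('pin all',rect(P[m]),P[m].mean(0))
E
```

```text
top table z 0.0005900770557681809
module (array([ 477.7, -247.3]), array([357.5, 303.1]), 80.4, 7748)
valve (array([ 564.8, -261.2]), array([334.9, 111.8]), 79.8, 468) 0.10121901919612177
 hi [ 0.5346 -0.1317] 89 0.127
 hi [ 0.52   -0.2535] 112 0.128
 hi [ 0.5254 -0.1911] 104 0.126
 hi [ 0.5372 -0.3188] 19 0.094
 hi [ 0.4769 -0.3115] 19 0.093
 hi [ 0.4651 -0.369 ] 9 0.093
 hi [ 0.5036 -0.3756] 111 0.126
handle (array([518.5, 328.6]), array([55.5,  8.8]), 75.1, 79) [0.51781819 0.32618436] [0.11640305 0.12165706 0.12418188]
hasp (array([440.7, 349. ]), array([33.9, 60.2]), 74.6, 224) [0.43577228 0.34851836]
rails (array([621.7, 302.9]), array([148.9, 440.1]), 75.3, 1138)
blue (array([510.3, 332.4]), array([150.3, 210.6]), 75.6, 3167) [0.07748521 0.09068842 0.09459386]
red (array([499.1,  92.1]), array([45.1, 24.1]), 20.8, 136) [0.49881755 0.09193033 0.02441193] 0.030945830406171194
pin all (array([491.7,  99.6]), array([193.5, 221.1]), 88.3, 321) [0.48674238 0.08878654 0.01533757]
scene table z -0.0008425009498765849
module (array([ 483.7, -249.9]), array([357.3, 301.5]), 81.1, 7608)
v
[... 306 characters left out ...]
5069 -0.3775] 105 0.124
 hi [ 0.538  -0.3826] 5 0.093
 hi [ 0.4839 -0.312 ] 14 0.093
 hi [ 0.5463 -0.3236] 9 0.093
handle (array([524.4, 326.6]), array([54.8, 10.5]), 74.0, 84) [0.52517714 0.3260721 ] [0.10049389 0.11326566 0.12208485]
hasp (array([440.6, 347.9]), array([35.4, 60.9]), 71.9, 171) [0.43722474 0.34652045]
rails (array([567.9, 317. ]), array([154.5, 319.3]), 76.2, 757)
blue (array([511.3, 329.3]), array([149.6, 216.3]), 76.1, 1509) [0.05290124 0.08887472 0.09344653]
red (array([498.9,  96.8]), array([44.1, 43.9]), 22.5, 134) [0.50373273 0.08895645 0.01849056] 0.028311076388391306
pin all (array([483.9, 107.5]), array([124.7, 189.6]), 59.0, 185) [0.49426205 0.08631292 0.01670116]
```

```bash
python3 -m pendant '[[-1,0,0,-1,0,0,0],[-1,0,0,-1,0,0,0],[-1,-1,-0.3,-1,0,0,0],[-1,-1,-0.3,-1,0,0,0],[-1,-1,-0.3,0,0,0,0],[-1,-1,-0.3,0,0,0,0],[-1,-1,-0.3,0,0,0,0],[-1,-1,-0.3,0,0,0,0],[-1,-1,-0.3,0,0,0,0],[-1,-1,-0.3,0,0,0,0],[-1,-1,-0.3,0,0,0,0],[-1,-1,-0.3,0,0,0,0],[-1,-1,-0.3,0,0,0,0],[-1,-1,-0.3,0,0,0,0],[-1,0,0,0,0,0,0],[-1,0,0,0,0,0,0]]'
cat >> h.py <<'E'
def tool(dx,dy,dz):
    "world shift -> tool units"
    R=Ro.from_euler('xyz',manip.get_obs()['orientation']).as_matrix(); return np.round(R.T@np.array([dx,dy,dz])/.025,2)
def goto(p):
    return tool(*(np.array(p)-manip.get_obs()['ee_pos']))
E
python3 - <<'E'
from h import *
cal=K('wrist'); im,d=manip.read_camera('wrist'); save('w1.png',im)
print(-cal[2].T@cal[3],cal[2],cal[4]['fov_y'])
for n,z in [('hasp',.119),('lid_handle',.106),('well',.08),('wastebox',0)]:
    for r in manip.landmark_of(n,'wrist'): print(n,round(r['confidence'],2),np.round(r['centre'],1),np.round(atz('wrist',r['centre'],z,cal),4))
P=cloud('wrist',d,d>0,cal); np.savez('w1.npz',P=P,c=im[d>0])
E
```

```text
clock: 3.6
ee_pos: [0.4098, 0.3653, 0.3186]
orientation: [3.142, -0.001, 2.876]
force: [0.2, 0.1, 0.4]
grip_width: 0.005
gripper_force: 0.0
[0.3426915  0.38495949 0.48493692] [[ 2.63337455e-01  9.64703695e-01  4.06714451e-04]
 [ 9.32558063e-01 -2.54670467e-01  2.55887501e-01]
 [ 2.46959196e-01 -6.70054785e-02 -9.66706482e-01]] 63.77448393044905
hasp 0.84 [276.7 202.8] [0.4256 0.3558 0.119 ]
well 0.81 [275.6 253.8] [0.4989 0.3333 0.08  ]
well 0.35 [122.  275.8] [0.4756 0.1318 0.08  ]
wastebox 0.67 [279.2 237.7] [0.506  0.3354 0.    ]
wastebox 0.3 [405.8 251. ] [0.5779 0.5169 0.    ]
```

View pics/w1.png

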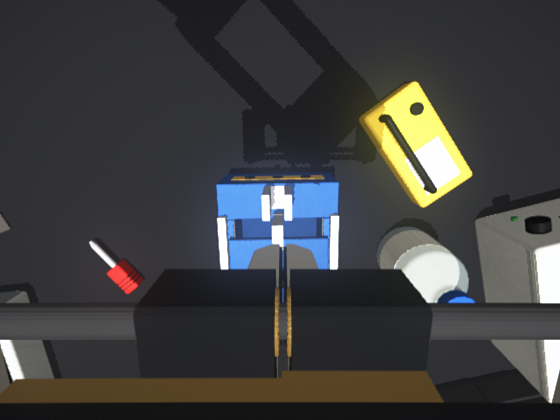

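The wrist view shows the hasp ears at (277,207), the lug behind them at (278,234), and the box square to the image. I'll fit the ears and rails in depth.

```bash
python3 - <<'E'
from h import *
z=np.load('w1.npz'); P,c=z['P'],z['c']
yaw=np.radians(-15.2)
hsv=cv2.cvtColor(c[None],cv2.COLOR_RGB2HSV)[0]
near=(abs(P[:,0]-.5)<.2)&(abs(P[:,1]-.33)<.15)&(P[:,2]<.16)
for s in [-14.2,-14.7,-15.2,-15.7]:
    a=np.radians(s); X=np.c_[np.cos(a)*P[:,0]+np.sin(a)*P[:,1],-np.sin(a)*P[:,0]+np.cos(a)*P[:,1],P[:,2]]
    m=near&(X[:,2]>.085)&(X[:,2]<.097)&(hsv[:,1]<60)&(hsv[:,2]>120)
    q=X[m]; L=q[q[:,1]>np.median(X[near][:,1])+.03]; R=q[q[:,1]<np.median(X[near][:,1])-.03]
    print(s,len(L),len(R),[np.round(np.percentile(k[:,1],[3,50,97]),4) for k in (L,R)],[np.round(np.polyfit(k[:,0],k[:,1],1)[0],3) for k in (L,R)])
    m=near&(X[:,2]>.131)&(X[:,2]<.140); q=X[m]; e=q[:,0]<np.min(q[:,0])+.032
    print('  top ears/lug',len(q),np.round(np.percentile(q[:,0],[1,50,99]),4),np.round(np.percentile(q[:,1],[1,50,99]),4), np.histogram(q[:,0],8))
    m=near&(X[:,2]>.072)&(X[:,2]<.095)&(hsv[:,0]>95)&(hsv[:,0]<130)&(hsv[:,1]>120); print('  blue',np.round(np.percentile(X[m],[.5,99.5],axis=0),4))
E
```

```text
-14.2 487 453 [array([0.5132, 0.5179, 0.5988]), array([0.3758, 0.3809, 0.3853])] [np.float64(0.208), np.float64(0.002)]
  top ears/lug 606 [0.3123 0.3332 0.3672] [0.4336 0.4492 0.4649] (array([105, 104, 101,  84,  29,  70,  71,  42]), array([0.31207053, 0.31928666, 0.32650279, 0.33371892, 0.34093505,
       0.34815118, 0.35536731, 0.36258344, 0.36979957]))
  blue [[0.3091 0.3756 0.0737]
 [0.4174 0.5229 0.0927]]
-14.7 487 453 [array([0.5165, 0.5212, 0.6024]), array([0.3791, 0.3842, 0.3887])] [np.float64(0.213), np.float64(0.01)]
  top ears/lug 606 [0.3083 0.3292 0.3632] [0.4365 0.4523 0.4677] (array([102, 108, 100,  84,  29,  70,  70,  43]), array([0.30811482, 0.31532922, 0.32254362, 0.32975802, 0.33697242,
       0.34418682, 0.35140122, 0.35861562, 0.36583002]))
  blue [[0.305  0.3785 0.0737]
 [0.413  0.5258 0.0927]]
-15.2 487 453 [array([0.5196, 0.5245, 0.606 ]), array([0.3823, 0.3875, 0.3921])] [np.float64(0.218), np.float64(0.019)]
  top ears/lug 606 [0.3043 0.3252 0.3592] [0.4393 0.4553 0.4705] (array([102, 108, 100,  84,  27,  72,  70,  43]), array([0.30402165, 0.31124802, 0.31847439, 0.32570076, 0.33292713,
       0.3401535 , 0.34737987, 0.35460624, 0.36183261]))
  blue [[0.3008 0.3814 0.0737]
 [0.4089 0.5287 0.0927]]
-15.7 487 453 [array([0.5227, 0.5278, 0.6095]), array([0.3855, 0.3908, 0.3955])] [np.float64(0.223), np.float64(0.027)]
  top ears/lug 606 [0.3002 0.3212 0.3552] [0.4421 0.4584 0.4733] (array([102, 106,  97,  88,  28,  71,  70,  44]), array([0.29990533, 0.30714312, 0.31438091, 0.3216187 , 0.32885649,
       0.33609428, 0.34333207, 0.35056986, 0.35780765]))
  blue [[0.2964 0.3842 0.0737]
 [0.4052 0.5314 0.0927]]
```

```bash
cat >> h.py <<'E'
A=np.radians(-14.2)
def boxw(x,y,z):
    X,Y=.409+x,.4492+y; return np.array([np.cos(A)*X-np.sin(A)*Y,np.sin(A)*X+np.cos(A)*Y,z])
def inbox(p): 
    return np.array([np.cos(A)*p[0]+np.sin(A)*p[1]-.409,-np.sin(A)*p[0]+np.cos(A)*p[1]-.4492,p[2]])
E
python3 -c "
from h import *
print(goto(boxw(-.02,0,.1)))"
```

```text
[-3.27 -0.17  8.75]
```

```bash
python3 -m pendant '[[-1,-1,-0.05,0,0,0,-0.1],[-1,-1,-0.05,0,0,0,0],[-1,-1,-0.05,0,0,0,0],[-1,-0.27,0,1,0,0,0],[-1,0,0,1,0,0,0],[-1,0,0,1,0,0,0],[-1,0,0,1,0,0,0],[-1,0,0,1,0,0,0],[-1,0,0,1,0,0,0],[-1,0,0,0.9,0,0,0],[-1,0,0,0.9,0,0,0],[-1,0,0,0.9,0,0,0],[-1,0,0,0,0,0,0]]'; python3 -c "
from h import *
print(inbox(manip.get_obs()['ee_pos']))"
```

```text
clock: 5.48
ee_pos: [0.4876, 0.3401, 0.0992]
orientation: [-3.139, -0.003, 2.893]
force: [0.5, -0.4, 0.4]
grip_width: 0.003
gripper_force: 0.0
[-0.01968424  0.0001427   0.0991853 ]
```

```bash
python3 -m pendant '[[-1,-0.4,0,0,0,0,0],[-1,-0.4,0,0,0,0,0],[-1,-0.4,0,0,0,0,0],[-1,-0.4,0,0,0,0,0],[-1,-0.4,0,0,0,0,0],[-1,-0.4,0,0,0,0,0],[-1,-0.4,0,0,0,0,0],[-1,-0.4,0,0,0,0,0],[-1,-0.4,0,0,0,0,0],[-1,-0.4,0,0,0,0,0],[-1,-0.4,0,0,0,0,0],[-1,0,0,0,0,0,0]]'; python3 -c "
from h import *
print(inbox(manip.get_obs()['ee_pos']))"
```

```text
clock: 6.98
ee_pos: [0.5967, 0.3131, 0.1009]
orientation: [-3.141, 0.002, 2.892]
force: [-0.5, -0.2, 0.0]
grip_width: 0.007
gripper_force: 0.0
[0.09265634 0.00068191 0.10092156]
```

```bash
python3 -m pendant '[[-1,-0.2,0,0,0,0,0],[-1,-0.1,0,0,0,0,0],[-1,-0.1,0,0,0,0,0],[-1,0,0,0,0,0,0]]'; python3 -c "
from h import *
print(inbox(manip.get_obs()['ee_pos']))"
```

```text
clock: 7.48
ee_pos: [0.6032, 0.3114, 0.1008]
orientation: [-3.14, -0.003, 2.894]
force: [-6.2, 0.2, 1.2]
grip_width: 0.006
gripper_force: 3.1
[0.09940149 0.00067214 0.10081529]
```

```bash
python3 -m pendant '[[-1,-0.1,0,0,0,0,0],[-1,-0.1,0,0,0,0,0],[-1,0,0,0,0,0,0]]'; python3 -c "
from h import *
print(inbox(manip.get_obs()['ee_pos']))"; python3 -m pendant '[[-1,0.6,0,-0.2,0,0,0],[-1,0.5,0,-1,0,0,0],[-1,0,0,-1,0,0,0],[-1,0,0,-1,0,0,0],[-1,0,0,-1,0,0,0],[-1,0,-1,-1,0,0,-0.8],[-1,0,-1,-1,0,0,0],[-1,0,-1,0,0,0,0],[-1,0.2,-1,0,0,0,0],[-1,0.2,-1,0,0,0,0],[-1,0.2,-1,0,0,0,0],[-1,0.2,-1,0,0,0,0],[-1,0.2,-1,0,0,0,0],[-1,0.2,-1,0,0,0,0],[-1,0.2,-1,0,0,0,0],[-1,0.2,-1,0,0,0,0],[-1,0.2,-1,0,0,0,0],[-1,0.2,-1,0,0,0,0],[-1,0,0,0,0,0,0]]'
```

```text
clock: 7.85
ee_pos: [0.6032, 0.3114, 0.1009]
orientation: [-3.139, -0.012, 2.894]
force: [-19.5, 2.2, 10.5]
grip_width: 0.005
gripper_force: 9.9
[0.09938105 0.00064476 0.1008788 ]
clock: 10.22
ee_pos: [0.4949, -0.0016, 0.2567]
orientation: [-3.141, 0.002, 3.03]
force: [0.2, 0.0, -0.5]
grip_width: 0.005
gripper_force: 0.0
```

```bash
python3 -m pendant '[[-1,0.2,-1,-0.4,0,0,0],[-1,0.2,-1,-0.4,0,0,0],[-1,0.2,-1,-0.4,0,0,0],[-1,0.2,-1,-0.4,0,0,0],[-1,0.2,-1,0,0,0,0],[-1,0.2,-1,0,0,0,0],[-1,0,-1,0,0,0,0],[-1,0,-1,0,0,0,0],[-1,0,-1,0,0,0,0],[-1,0,0,0,0,0,0],[-1,0,0,0,0,0,0]]'
python3 - <<'E'
from h import *
cal=K('wrist'); im,d=manip.read_camera('wrist'); save('w2.png',im)
for n,z in [('cart1',.065),('module',0)]:
    for r in manip.landmark_of(n,'wrist'): print(n,round(r['confidence'],2),np.round(r['centre'],1),np.round(atz('wrist',r['centre'],z,cal),4))
for r in manip.regions_of('cart1','wrist'):
    P=cloud('wrist',d,r['pixels'],cal); t=P[P[:,2]>.112]; print(round(r['confidence'],2),np.round(r['centre']),len(P),len(t),np.round(t[:,:2].mean(0),4) if len(t) else 0,np.round(np.percentile(P[:,2],[2,98]),3))
P=cloud('wrist',d,d>0,cal); np.savez('w2.npz',P=P,c=im[d>0])
E
```

```text
clock: 11.6
ee_pos: [0.4407, -0.2197, 0.2962]
orientation: [3.141, 0.0, 3.033]
force: [0.5, -0.3, 0.4]
grip_width: 0.005
gripper_force: 0.0
cart1 0.69 [361.6 254.2] [ 0.5438 -0.1293  0.065 ]
cart1 0.58 [164.5 245. ] [ 0.5045 -0.3739  0.065 ]
cart1 0.49 [310.3 250.2] [ 0.5314 -0.1932  0.065 ]
cart1 0.47 [261.1 249.9] [ 0.5242 -0.2546  0.065 ]
module 0.79 [263.3 244.3] [ 0.5409 -0.2575  0.    ]
0.7 [320. 256.] 125 49 [ 0.5274 -0.1871] [0.081 0.119]
0.65 [365. 262.] 337 124 [ 0.5347 -0.1314] [0.08  0.122]
0.57 [154. 253.] 564 293 [ 0.499  -0.3746] [0.077 0.124]
```

View pics/w2.png

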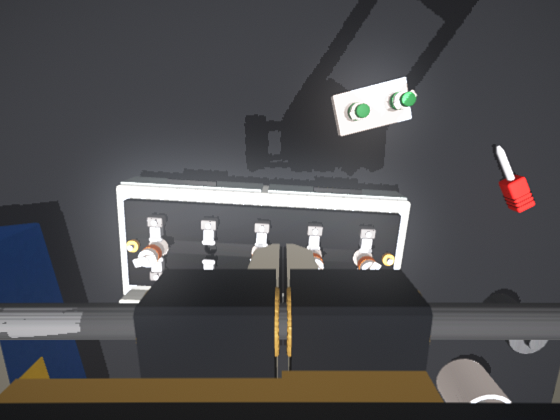

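The view shows the module's front rim from (120,187) to (407,205). Carts are at (155,250), (262,245), (315,255) and (366,258), and the socket at (208,245) is empty. I'll fit the rim.

```bash
python3 - <<'E'
from h import *
z=np.load('w2.npz'); P,c=z['P'],z['c']
m=(P[:,2]>.06)&(P[:,2]<.09)&(c.min(1)>130)&(P[:,0]<.49)&(P[:,0]>.4)&(P[:,1]<-.06)&(P[:,1]>-.45)
Q=P[m]; k=np.polyfit(Q[:,1],Q[:,0],1)
for _ in range(5):
    r=Q[:,0]-np.polyval(k,Q[:,1]); Q=Q[abs(r)<.012]; k=np.polyfit(Q[:,1],Q[:,0],1)
print(len(Q),k,np.degrees(np.arctan(k[0])),np.median(Q[:,2]),Q[:,1].min(),Q[:,1].max())
for a in [-7,-8,-9]:
    a=np.radians(a); X=np.c_[np.cos(a)*P[:,0]+np.sin(a)*P[:,1],-np.sin(a)*P[:,0]+np.cos(a)*P[:,1]]
    m=(P[:,2]>.06)&(P[:,2]<.09)&(P[:,1]<-.04)&(P[:,1]>-.5)&(P[:,0]>.4)&(P[:,0]<.6)
    q=X[m]; print(np.degrees(a),np.round(np.percentile(q,[.3,99.7],axis=0),4))
    f=q[abs(q[:,0]-np.percentile(q[:,0],.3))<.1]
    for lo in np.arange(q[:,1].min(),q[:,1].max(),.06):
        s=q[(q[:,1]>lo)&(q[:,1]<lo+.06),0]; print('  ',np.round(np.percentile(s,.5),4),end='')
    print()
E
```

```text
2876 [0.14754991 0.49781617] 8.393425769617675 0.06213757210114755 -0.4207955554687578 -0.06734408956482384
-7.0 [[ 0.4746 -0.366 ]
 [ 0.6072 -0.0105]]
   0.4729   0.4755   0.4783   0.4804   0.4833   0.486   0.4882
-8.0 [[ 0.4801 -0.3561]
 [ 0.6131 -0.0013]]
   0.4791   0.4805   0.482   0.4836   0.4854   0.4866
-9.0 [[ 0.4852 -0.3463]
 [ 0.6189  0.008 ]]
   0.4848   0.4852   0.4857   0.4863   0.4868   0.4872
```

```bash
cat >> h.py <<'E'
B=np.radians(-9.2)
def modw(y,z,x=-.02):
    X,Y=.577+x,-.166+y; return np.array([np.cos(B)*X-np.sin(B)*Y,np.sin(B)*X+np.cos(B)*Y,z])
def plan(p,yawdeg):
    "tool-unit shift and tool z turn (10deg units); shift expressed in axes after the turn"
    o=manip.get_obs(); y=np.degrees(o['orientation'][2]); R=Ro.from_euler('xyz',[np.pi,0,np.radians(yawdeg)]).as_matrix()
    return np.round(R.T@(np.array(p)-o['ee_pos'])/.025,2), round(-((yawdeg-y+180)%360-180)/10,2)
E
python3 -c "
from h import *
for y in (.124,.062,0,-.124): print(modw(y,.083),plan(modw(y,.083),170.8))"
```

```text
[ 0.54311989 -0.13051354  0.083     ] (array([-3.48,  4.18,  8.53]), np.float64(0.3))
[ 0.53320726 -0.19171599  0.083     ] (array([-3.48,  1.7 ,  8.53]), np.float64(0.3))
[ 0.52329462 -0.25291844  0.083     ] (array([-3.48, -0.78,  8.53]), np.float64(0.3))
[ 0.50346936 -0.37532334  0.083     ] (array([-3.48, -5.74,  8.53]), np.float64(0.3))
```

```bash
python3 -m pendant '[[-0.14,0,0,0,0,0,0.3],[-0.14,-0.87,1,0,0,0,0],[-0.14,-0.87,1,0,0,0,0],[-0.14,-0.87,1,0,0,0,0],[-0.14,-0.87,1,1,0,0,0],[-0.14,0,0.18,1,0,0,0],[-0.14,0,0,1,0,0,0],[-0.14,0,0,1,0,0,0],[-0.14,0,0,1,0,0,0],[-0.14,0,0,0.7,0,0,0],[-0.14,0,0,0,0,0,0]]'
python3 - <<'E'
from h import *
cal=K('wrist'); im,d=manip.read_camera('wrist'); save('w3.png',im); print(plan(modw(.124,.083),170.8))
E
```

```text
clock: 13.18
ee_pos: [0.5421, -0.1303, 0.1524]
orientation: [3.141, -0.003, 2.981]
force: [0.1, 0.1, -0.1]
grip_width: 0.433
gripper_force: 0.0
(array([-0.01,  0.01,  2.82]), np.float64(0.0))
```

View pics/w3.png

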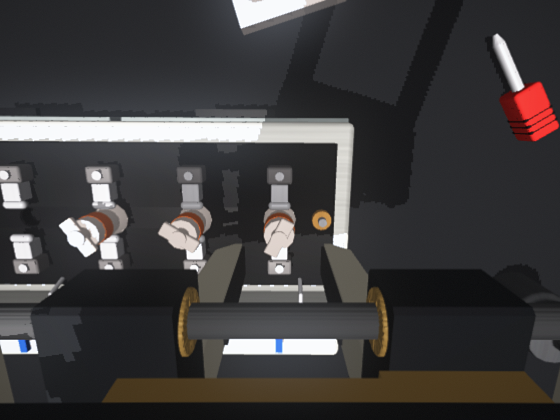

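The cart is at column 280, centred between the fingers, and the rim is level, so I'm descending to grip.

```bash
python3 -m pendant '[[-0.14,0,0,0.8,0,0,0],[-0.14,0,0,0.8,0,0,0],[-0.14,0,0,0.8,0,0,0],[-0.14,0,0,0.4,0,0,0],[-0.14,0,0,0,0,0,0],[-1,0,0,0,0,0,0],[-1,0,0,0,0,0,0],[-1,0,0,0,0,0,0],[-1,0,0,0,0,0,0],[-1,0,0,0,0,0,0]]';  python3 -m pendant '[[-1,0,0,-0.1,0,0,0],[-1,0,0,-0.1,0,0,0],[-1,0,0,-0.1,0,0,0],[-1,0,0,-0.1,0,0,0],[-1,0,0,-0.1,0,0,0],[-1,0,0,-0.2,0,0,0],[-1,0,0,-0.2,0,0,0],[-1,0,0,-0.2,0,0,0]]'
```

```text
clock: 14.48
ee_pos: [0.5434, -0.1317, 0.0843]
orientation: [-3.141, 0.001, 2.98]
force: [0.4, -1.5, 4.6]
grip_width: 0.207
gripper_force: 30.0
clock: 15.48
ee_pos: [0.5431, -0.1312, 0.1118]
orientation: [3.142, 0.0, 2.981]
force: [0.6, -0.0, -1.1]
grip_width: 0.208
gripper_force: 30.0
```

```bash
python3 -c "
from h import *
for b in ((.046,.010),(.022,-.010),(-.002,.010),(-.026,-.010)): print(boxw(*b,.2),plan(boxw(*b,.2),165.8))"
```

```text
[0.55374279 0.33355444 0.2       ] (array([ 4.15, 18.13, -3.53]), np.float64(0.5))
[0.52556995 0.32005291 0.2       ] (array([ 5.11, 17.33, -3.53]), np.float64(0.5))
[0.50720941 0.3453292  0.2       ] (array([ 6.07, 18.13, -3.53]), np.float64(0.5))
[0.47903657 0.33182767 0.2       ] (array([ 7.03, 17.33, -3.53]), np.float64(0.5))
```

```bash
python3 -m pendant '[[-1,0,0,-1,0,0,0.5],[-1,0,0,-1,0,0,0],[-1,0.2,1,-1,0,0,0],[-1,0.2,1,-0.53,0,0,0],[-1,0.25,1,0,0,0,0],[-1,0.25,1,0,0,0,0],[-1,0.25,1,0,0,0,0],[-1,0.25,1,0,0,0,0],[-1,0.25,1,0,0,0,0],[-1,0.25,1,0,0,0,0],[-1,0.25,1,0,0,0,0],[-1,0.25,1,0,0,0,0],[-1,0.25,1,0,0,0,0],[-1,0.25,1,0,0,0,0],[-1,0.25,1,0,0,0,0],[-1,0.25,1,0,0,0,0],[-1,0.25,1,0,0,0,0],[-1,0.25,1,0,0,0,0],[-1,0.25,1,0,0,0,0],[-1,0,1,0,0,0,0]]'
python3 -m pendant '[[-1,0,0.1,0,0,0,0],[-1,0,0,0,0,0,0]]'
python3 -c "
from h import *
print(plan(boxw(.046,.01,.030),165.8))
im,d=manip.read_camera('wrist'); save('w4.png',im)"
```

```text
clock: 17.98
ee_pos: [0.5526, 0.3314, 0.1998]
orientation: [3.142, -0.0, 2.894]
force: [0.4, 0.1, -0.3]
grip_width: 0.204
gripper_force: 30.0
clock: 18.23
ee_pos: [0.5534, 0.3324, 0.1993]
orientation: [-3.141, -0.0, 2.894]
force: [-0.2, -0.3, -0.2]
grip_width: 0.206
gripper_force: 30.0
(array([-0.  ,  0.05,  6.77]), np.float64(-0.0))
```

View pics/w4.png

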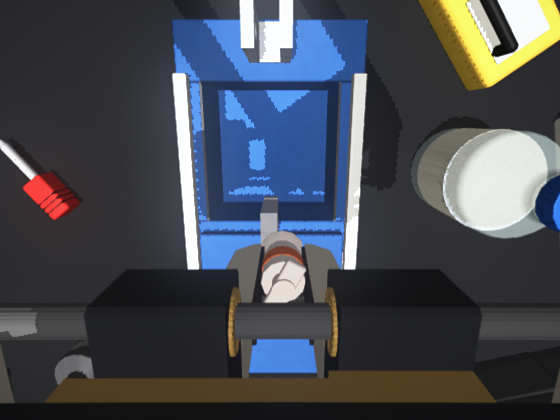

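The lid's tongue and lug at (270,215) occupy the well's rear at y≈0, so the clear mouth is only about x −55 to 37. I'll release the first cart forward of the lug and a bit high, so the gripper body stays above the lug.

```bash
python3 -m pendant '[[-1,1,0.13,0,0,0,0],[-1,0,0,1,0,0,0],[-1,0,0,1,0,0,0],[-1,0,0,1,0,0,0],[-1,0,0,1,0,0,0],[-1,0,0,1,0,0,0],[-1,0,0,0.7,0,0,0],[-1,0,0,0,0,0,0],[-0.45,0,0,0,0,0,0],[-0.45,0,0,0,0,0,0],[-0.45,0,0,0,0,0,0]]'
python3 -m pendant '[[-0.45,0,0,-1,0,0,0],[-0.45,0,0,-1,0,0,0],[-0.45,0,0,-1,0,0,0],[-0.45,0,0,-1,0,0,0],[-0.45,0,0,-1,0,0,0],[-0.45,0,0,-1,0,0,0]]'
python3 -c "
from h import *
im,d=manip.read_camera('wrist'); save('w5.png',im);  print(plan(modw(.062,.2),170.8))"
```

```text
clock: 19.65
ee_pos: [0.5306, 0.3424, 0.0578]
orientation: [3.141, 0.001, 2.893]
force: [0.1, -0.1, 0.4]
grip_width: 0.277
gripper_force: 0.0
clock: 20.4
ee_pos: [0.5301, 0.3422, 0.2082]
orientation: [3.141, 0.001, 2.893]
force: [0.7, 0.2, 0.8]
grip_width: 0.276
gripper_force: 0.0
(array([ -3.48, -21.1 ,   0.49]), np.float64(-0.5))
```

View pics/w5.png

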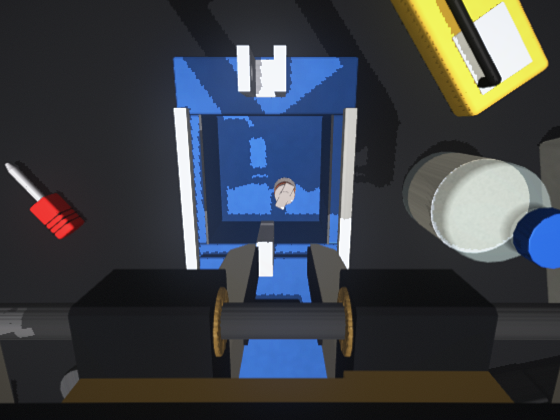

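The cart is standing upright in the well at (283,192). Next is the second cart.

```bash
python3 -m pendant '[[-0.14,0,0,0,0,0,-0.5],[-0.14,-0.18,-1,0,0,0,0],[-0.14,-0.18,-1,0,0,0,0],[-0.14,-0.18,-1,0,0,0,0],[-0.14,-0.18,-1,0,0,0,0],[-0.14,-0.18,-1,0,0,0,0],[-0.14,-0.18,-1,0,0,0,0],[-0.14,-0.18,-1,0,0,0,0],[-0.14,-0.18,-1,0,0,0,0],[-0.14,-0.18,-1,0,0,0,0],[-0.14,-0.18,-1,0,0,0,0],[-0.14,-0.18,-1,0,0,0,0],[-0.14,-0.18,-1,0,0,0,0],[-0.14,-0.18,-1,0,0,0,0],[-0.14,-0.18,-1,0,0,0,0],[-0.14,-0.18,-1,0,0,0,0],[-0.14,-0.18,-1,0,0,0,0],[-0.14,-0.18,-1,0,0,0,0],[-0.14,-0.18,-1,0,0,0,0],[-0.14,-0.18,-1,0,0,0,0]]'
python3 -m pendant '[[-0.14,-0.06,-1,0,0,0,0],[-0.14,0,-1,0,0,0,0],[-0.14,0,-0.1,1,0,0,0],[-0.14,0,0,1,0,0,0],[-0.14,0,0,0,0,0,0]]'
python3 -c "
from h import *
print(plan(modw(.062,.084),170.8))"
```

```text
clock: 22.95
ee_pos: [0.5383, -0.1412, 0.2067]
orientation: [3.142, 0.0, 2.981]
force: [-0.4, 0.1, 0.8]
grip_width: 0.427
gripper_force: 0.0
clock: 23.58
ee_pos: [0.53, -0.1918, 0.1549]
orientation: [3.14, -0.004, 2.98]
force: [0.1, -0.9, 0.2]
grip_width: 0.433
gripper_force: 0.0
(array([-0.13,  0.02,  2.84]), np.float64(-0.0))
```

```bash
python3 -m pendant '[[-0.14,-0.13,0,0.8,0,0,0],[-0.14,0,0,0.8,0,0,0],[-0.14,0,0,0.8,0,0,0],[-0.14,0,0,0.4,0,0,0],[-0.14,0,0,0,0,0,0],[-1,0,0,0,0,0,0],[-1,0,0,0,0,0,0],[-1,0,0,0,0,0,0],[-1,0,0,0,0,0,0],[-1,0,0,-0.1,0,0,0],[-1,0,0,-0.1,0,0,0],[-1,0,0,-0.1,0,0,0],[-1,0,0,-0.1,0,0,0],[-1,0,0,-0.1,0,0,0],[-1,0,0,-0.2,0,0,0],[-1,0,0,-0.2,0,0,0],[-1,0,0,-0.2,0,0,0]]';python3 -c "
from h import *
print(plan(boxw(-.002,-.012,.19),165.8))"
```

```text
clock: 25.7
ee_pos: [0.5348, -0.1928, 0.1149]
orientation: [3.141, 0.0, 2.981]
force: [0.1, -0.0, -0.4]
grip_width: 0.213
gripper_force: 30.0
(array([ 6.35, 19.72, -3.  ]), np.float64(0.5))
```

```bash
python3 -m pendant '[[-1,0,0,-1,0,0,0.5],[-1,0.3,1,-1,0,0,0],[-1,0.3,1,-1,0,0,0],[-1,0.33,1,0,0,0,0],[-1,0.33,1,0,0,0,0],[-1,0.33,1,0,0,0,0],[-1,0.33,1,0,0,0,0],[-1,0.33,1,0,0,0,0],[-1,0.33,1,0,0,0,0],[-1,0.33,1,0,0,0,0],[-1,0.33,1,0,0,0,0],[-1,0.33,1,0,0,0,0],[-1,0.33,1,0,0,0,0],[-1,0.33,1,0,0,0,0],[-1,0.33,1,0,0,0,0],[-1,0.33,1,0,0,0,0],[-1,0.33,1,0,0,0,0],[-1,0.33,1,0,0,0,0],[-1,0.33,1,0,0,0,0],[-1,0.33,1,0,0,0,0]]'
python3 -m pendant '[[-1,0.1,0.7,0,0,0,0],[-1,0,0,0,0,0,0]]'; python3 -c "
from h import *
print(plan(boxw(-.002,-.012,.029),165.8)); print(manip.get_obs()['ee_pos'])"
```

```text
clock: 28.2
ee_pos: [0.5007, 0.3065, 0.1897]
orientation: [3.141, 0.0, 2.893]
force: [-0.2, -0.1, -0.7]
grip_width: 0.212
gripper_force: 30.0
clock: 28.45
ee_pos: [0.5029, 0.3239, 0.1894]
orientation: [3.142, 0.0, 2.895]
force: [0.3, -0.4, -0.1]
grip_width: 0.216
gripper_force: 30.0
(array([ 0.04, -0.01,  6.42]), np.float64(0.01))
[0.50285224 0.32393304 0.18939648]
```

```bash
python3 -m pendant '[[-1,0.2,0,1,0,0,0],[-1,0,0,1,0,0,0],[-1,0,0,1,0,0,0],[-1,0,0,1,0,0,0],[-1,0,0,1,0,0,0],[-1,0,0,0.5,0,0,0],[-1,0,0,0.5,0,0,0],[-1,0,0,0.2,0,0,0],[-1,0,0,0,0,0,0],[-0.45,0,0,0,0,0,0],[-0.45,0,0,0,0,0,0],[-0.45,0,0,0,0,0,0],[-0.45,0,0,-0.5,0,0,0],[-0.45,0,0,-1,0,0,0],[-0.45,0,0,-1,0,0,0],[-0.45,0,0,-1,0,0,0],[-0.45,0,0,-1,0,0,0],[-0.45,0,0,-1,0,0,0],[-0.45,0,0,-1,0,0,0]]'
python3 -c "
from h import *
im,d=manip.read_camera('wrist'); save('w6.png',cv2.resize(im[60:300,150:400],None,fx=1.5,fy=1.5));  print(plan(modw(0,.2),170.8))"
```

```text
clock: 30.82
ee_pos: [0.4979, 0.3244, 0.1988]
orientation: [3.141, 0.001, 2.893]
force: [-0.3, 0.2, 0.4]
grip_width: 0.276
gripper_force: 0.0
(array([ -4.63, -22.67,   0.1 ]), np.float64(-0.5))
```

View pics/w6.png

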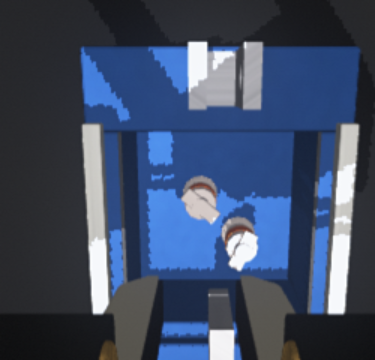

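Both carts are standing at crop (200,198) and (240,240). Third cart now.

```bash
python3 -m pendant '[[-0.14,0,0,0,0,0,-0.5],[-0.14,-0.22,-1,0,0,0,0],[-0.14,-0.22,-1,0,0,0,0],[-0.14,-0.22,-1,0,0,0,0],[-0.14,-0.22,-1,0,0,0,0],[-0.14,-0.22,-1,0,0,0,0],[-0.14,-0.22,-1,0,0,0,0],[-0.14,-0.22,-1,0,0,0,0],[-0.14,-0.22,-1,0,0,0,0],[-0.14,-0.22,-1,0,0,0,0],[-0.14,-0.22,-1,0,0,0,0],[-0.14,-0.22,-1,0,0,0,0],[-0.14,-0.22,-1,0,0,0,0],[-0.14,-0.22,-1,0,0,0,0],[-0.14,-0.22,-1,0,0,0,0],[-0.14,-0.22,-1,0,0,0,0],[-0.14,-0.22,-1,0,0,0,0],[-0.14,-0.22,-1,0,0,0,0],[-0.14,-0.22,-1,0,0,0,0],[-0.14,-0.22,-1,0,0,0,0]]'
python3 -m pendant '[[-0.14,-0.22,-1,0,0,0,0],[-0.14,-0.22,-1,0,0,0,0],[-0.14,0,-1,0,0,0,0],[-0.14,0,-0.67,0.8,0,0,0],[-0.14,0,0,1,0,0,0],[-0.14,0,0,0,0,0,0]]'
python3 -c "
from h import *
print(plan(modw(0,.084),170.8))"
```

```text
clock: 33.38
ee_pos: [0.5249, -0.1621, 0.1971]
orientation: [-3.141, 0.0, 2.981]
force: [-0.6, 0.6, 0.2]
grip_width: 0.429
gripper_force: 0.0
clock: 34.12
ee_pos: [0.5197, -0.2529, 0.1502]
orientation: [3.14, -0.004, 2.98]
force: [-0.8, 0.3, -0.2]
grip_width: 0.43
gripper_force: 0.0
(array([-0.14,  0.02,  2.65]), np.float64(-0.01))
```

```bash
python3 -m pendant '[[-0.14,-0.08,0,0.8,0,0,0],[-0.14,0,0,0.8,0,0,0],[-0.14,0,0,0.8,0,0,0],[-0.14,0,0,0.25,0,0,0],[-0.14,0,0,0,0,0,0],[-1,0,0,0,0,0,0],[-1,0,0,0,0,0,0],[-1,0,0,0,0,0,0],[-1,0,0,0,0,0,0],[-1,0,0,-0.1,0,0,0],[-1,0,0,-0.1,0,0,0],[-1,0,0,-0.1,0,0,0],[-1,0,0,-0.1,0,0,0],[-1,0,0,-0.1,0,0,0],[-1,0,0,-0.2,0,0,0],[-1,0,0,-0.2,0,0,0],[-1,0,0,-0.2,0,0,0]]';python3 -c "
from h import *
print(plan(boxw(-.028,.022,.19),165.8))"
```

```text
clock: 36.25
ee_pos: [0.5232, -0.2538, 0.1139]
orientation: [-3.142, 0.001, 2.981]
force: [-0.5, 0.6, -0.8]
grip_width: 0.21
gripper_force: 30.0
(array([ 7.54, 23.55, -3.05]), np.float64(0.5))
```

```bash
python3 -m pendant '[[-1,0,0,-1,0,0,0.5],[-1,0.3,1,-1,0,0,0],[-1,0.3,1,-1,0,0,0],[-1,0.33,1,0,0,0,0],[-1,0.33,1,0,0,0,0],[-1,0.33,1,0,0,0,0],[-1,0.33,1,0,0,0,0],[-1,0.33,1,0,0,0,0],[-1,0.33,1,0,0,0,0],[-1,0.33,1,0,0,0,0],[-1,0.33,1,0,0,0,0],[-1,0.33,1,0,0,0,0],[-1,0.33,1,0,0,0,0],[-1,0.33,1,0,0,0,0],[-1,0.33,1,0,0,0,0],[-1,0.33,1,0,0,0,0],[-1,0.33,1,0,0,0,0],[-1,0.33,1,0,0,0,0],[-1,0.33,1,0,0,0,0],[-1,0.33,1,0,0,0,0]]'
python3 -m pendant '[[-1,0.33,1,0,0,0,0],[-1,0.33,1,0,0,0,0],[-1,0.33,1,0,0,0,0],[-1,0.3,1,0,0,0,0],[-1,0.05,0.55,0,0,0,0],[-1,0,0,0,0,0,0]]'; python3 -c "
from h import *
print(plan(boxw(-.028,.022,.053),165.8))"
```

```text
clock: 38.75
ee_pos: [0.4891, 0.2456, 0.1886]
orientation: [3.141, 0.0, 2.893]
force: [-0.2, -0.6, -0.4]
grip_width: 0.209
gripper_force: 30.0
clock: 39.5
ee_pos: [0.4849, 0.3636, 0.1881]
orientation: [-3.141, 0.0, 2.894]
force: [0.3, 0.1, 0.5]
grip_width: 0.209
gripper_force: 30.0
(array([-0.01, -0.01,  5.4 ]), np.float64(0.0))
```

```bash
python3 -m pendant '[[-1,0,0,1,0,0,0],[-1,0,0,1,0,0,0],[-1,0,0,1,0,0,0],[-1,0,0,1,0,0,0],[-1,0,0,0.8,0,0,0],[-1,0,0,0.4,0,0,0],[-1,0,0,0,0,0,0],[-1,0,0,0,0,0,0],[-0.45,0,0,0,0,0,0],[-0.45,0,0,0,0,0,0],[-0.45,0,0,0,0,0,0],[-0.45,0,0,-0.5,0,0,0],[-0.45,0,0,-1,0,0,0],[-0.45,0,0,-1,0,0,0],[-0.45,0,0,-1,0,0,0],[-0.45,0,0,-1,0,0,0],[-0.45,0,0,-1,0,0,0]]'
python3 -c "
from h import *
print(plan(modw(-.124,.19),170.8))
im,d=manip.read_camera('wrist'); save('w7.png',cv2.resize(im[60:300,150:400],None,fx=1.5,fy=1.5))"
```

```text
clock: 41.62
ee_pos: [0.4848, 0.3632, 0.1975]
orientation: [3.141, 0.001, 2.893]
force: [-0.8, 0.4, 0.5]
grip_width: 0.277
gripper_force: 0.0
(array([ -5.46, -29.04,   0.3 ]), np.float64(-0.5))
```

View pics/w7.png

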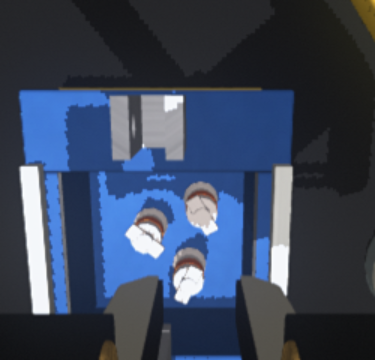

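All three carts are upright. Fourth cart.

```bash
python3 -m pendant '[[-0.14,0,0,0,0,0,-0.5],[-0.14,-0.2,-1,0,0,0,0],[-0.14,-0.2,-1,0,0,0,0],[-0.14,-0.2,-1,0,0,0,0],[-0.14,-0.2,-1,0,0,0,0],[-0.14,-0.2,-1,0,0,0,0],[-0.14,-0.2,-1,0,0,0,0],[-0.14,-0.2,-1,0,0,0,0],[-0.14,-0.2,-1,0,0,0,0],[-0.14,-0.2,-1,0,0,0,0],[-0.14,-0.2,-1,0,0,0,0],[-0.14,-0.2,-1,0,0,0,0],[-0.14,-0.2,-1,0,0,0,0],[-0.14,-0.2,-1,0,0,0,0],[-0.14,-0.2,-1,0,0,0,0],[-0.14,-0.2,-1,0,0,0,0],[-0.14,-0.2,-1,0,0,0,0],[-0.14,-0.2,-1,0,0,0,0],[-0.14,-0.2,-1,0,0,0,0],[-0.14,-0.2,-1,0,0,0,0]]'
python3 -m pendant '[[-0.14,-0.2,-1,0,0,0,0],[-0.14,-0.2,-1,0,0,0,0],[-0.14,-0.2,-1,0,0,0,0],[-0.14,-0.2,-1,0,0,0,0],[-0.14,-0.2,-1,0,0,0,0],[-0.14,-0.2,-1,0,0,0,0],[-0.14,-0.2,-1,0,0,0,0],[-0.14,-0.16,-1,0,0,0,0],[-0.14,-0.1,-1,0,0,0,0],[-0.14,0,-1,0.8,0,0,0],[-0.14,0,0,1,0,0,0],[-0.14,0,0,0,0,0,0]]'
python3 -c "
from h import *
print(plan(modw(-.124,.084),170.8))"
```

```text
clock: 44.18
ee_pos: [0.5024, -0.1217, 0.1959]
orientation: [-3.141, 0.001, 2.981]
force: [0.8, -0.2, 0.7]
grip_width: 0.433
gripper_force: 0.0
clock: 45.68
ee_pos: [0.5013, -0.3737, 0.147]
orientation: [3.137, -0.005, 2.98]
force: [0.0, -0.2, 0.2]
grip_width: 0.431
gripper_force: 0.0
(array([-0.09, -0.05,  2.52]), np.float64(-0.01))
```

```bash
python3 -m pendant '[[-0.14,-0.06,-0.04,0.8,0,0,0],[-0.14,0,0,0.8,0,0,0],[-0.14,0,0,0.7,0,0,0],[-0.14,0,0,0.2,0,0,0],[-0.14,0,0,0,0,0,0],[-1,0,0,0,0,0,0],[-1,0,0,0,0,0,0],[-1,0,0,0,0,0,0],[-1,0,0,0,0,0,0],[-1,0,0,-0.1,0,0,0],[-1,0,0,-0.1,0,0,0],[-1,0,0,-0.1,0,0,0],[-1,0,0,-0.1,0,0,0],[-1,0,0,-0.1,0,0,0],[-1,0,0,-0.2,0,0,0],[-1,0,0,-0.2,0,0,0],[-1,0,0,-0.2,0,0,0]]';python3 -c "
from h import *
print(plan(boxw(-.029,-.023,.19),165.8))"
```

```text
clock: 47.8
ee_pos: [0.5047, -0.3756, 0.1163]
orientation: [-3.141, 0.0, 2.981]
force: [-0.2, -0.2, -0.6]
grip_width: 0.245
gripper_force: 30.0
(array([ 8.06, 26.66, -2.95]), np.float64(0.5))
```

The grip width is 22.8 mm instead of about 19.5, so I'll look before moving.

```bash
python3 -c "
from h import *
im,d=manip.read_camera('wrist'); a=cv2.resize(im[130:330,150:420],None,fx=1.6,fy=1.6)
s,_=manip.read_camera('scene'); b=cv2.resize(s[230:380,60:260],None,fx=1.8,fy=2.13); save('w8.png',np.hstack([a,b[:320]]))
print(manip.get_obs()['grip_width'])"
```

```text
0.24917084114918286
```

View pics/w8.png

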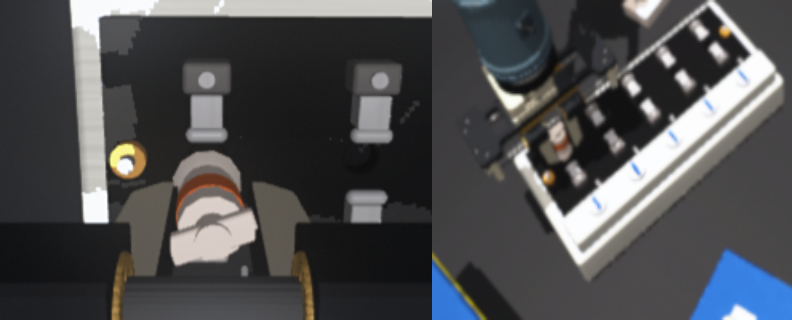

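```bash
python3 -c "
from h import *
cal=K('wrist'); im,d=manip.read_camera('wrist'); o=manip.get_obs()
P=cloud('wrist',d,d>0,cal); c=im[d>0].astype(int); R=Ro.from_euler('xyz',o['orientation']).as_matrix(); T=(P-o['ee_pos'])@R
m=(abs(T[:,1])<.014)&(T[:,0]<.03)&(T[:,0]>-.03)&(T[:,2]<.05)&(T[:,2]>-.06)
print(np.round(np.percentile(T[m],[1,10,50,90,99],axis=0),4))
g=m&(c[:,0]>c[:,2]+50)&(c[:,1]<c[:,0]-40); print('band',np.round(np.percentile(T[g],[5,50,95],axis=0),4),g.sum(), o['grip_width'],o['gripper_force'])
"
```

```text
[[-0.0068 -0.0137 -0.056 ]
 [ 0.0019 -0.0116 -0.0358]
 [ 0.0088 -0.0006 -0.019 ]
 [ 0.0223  0.012   0.0409]
 [ 0.0292  0.0138  0.042 ]]
band [[ 0.0074 -0.0089 -0.0197]
 [ 0.0127 -0.0005 -0.0166]
 [ 0.0141  0.0085 -0.0112]] 315 0.2470172325189776 29.999788515797263
```

The lug bar on this cart lies along the closing direction, so the pads hold it by the bar at 23 mm. It was pulled out properly and the height is right, so I'll carry on.

```bash
python3 -m pendant '[[-1,0,0,-1,0,0,0.5],[-1,0.3,1,-1,0,0,0],[-1,0.3,1,-1,0,0,0],[-1,0.3,1,0,0,0,0],[-1,0.3,1,0,0,0,0],[-1,0.3,1,0,0,0,0],[-1,0.3,1,0,0,0,0],[-1,0.3,1,0,0,0,0],[-1,0.3,1,0,0,0,0],[-1,0.3,1,0,0,0,0],[-1,0.3,1,0,0,0,0],[-1,0.3,1,0,0,0,0],[-1,0.3,1,0,0,0,0],[-1,0.3,1,0,0,0,0],[-1,0.3,1,0,0,0,0],[-1,0.3,1,0,0,0,0],[-1,0.3,1,0,0,0,0],[-1,0.3,1,0,0,0,0],[-1,0.3,1,0,0,0,0],[-1,0.3,1,0,0,0,0]]'
python3 -m pendant '[[-1,0.3,1,0,0,0,0],[-1,0.3,1,0,0,0,0],[-1,0.3,1,0,0,0,0],[-1,0.3,1,0,0,0,0],[-1,0.3,1,0,0,0,0],[-1,0.3,1,0,0,0,0],[-1,0.3,1,0,0,0,0],[-1,0.26,0.66,0,0,0,0],[-1,0,0,0,0,0,0],[-1,0,0,0,0,0,0]]'; python3 -c "
from h import *
print(plan(boxw(-.029,-.023,.055),165.8))"
```

```text
clock: 50.45
ee_pos: [0.4824, 0.1213, 0.1902]
orientation: [-3.141, -0.001, 2.893]
force: [-0.5, -0.6, -0.4]
grip_width: 0.248
gripper_force: 30.0
clock: 51.7
ee_pos: [0.4729, 0.3195, 0.1905]
orientation: [-3.141, -0.0, 2.893]
force: [-0.4, -0.1, 0.2]
grip_width: 0.245
gripper_force: 30.0
(array([0.  , 0.02, 5.42]), np.float64(-0.0))
```

```bash
python3 -m pendant '[[-1,0,0,1,0,0,0],[-1,0,0,1,0,0,0],[-1,0,0,1,0,0,0],[-1,0,0,1,0,0,0],[-1,0,0,0.8,0,0,0],[-1,0,0,0.5,0,0,0],[-1,0,0,0,0,0,0],[-1,0,0,0,0,0,0],[-0.42,0,0,0,0,0,0],[-0.42,0,0,0,0,0,0],[-0.42,0,0,0,0,0,0],[-0.42,0,0,0,0,0,0],[-0.42,0,0,-0.2,0,0,0],[-0.42,0,0,-0.5,0,0,0],[-0.42,0,0,-1,0,0,0],[-0.42,0,0,-1,0,0,0],[-0.42,0,0,-1,0,0,0],[-0.42,0,0,-1,0,0,0],[-0.42,0,0,-1,0,0,0]]'
python3 -c "
from h import *
im,d=manip.read_camera('wrist'); save('w9.png',cv2.resize(im[60:300,150:400],None,fx=1.5,fy=1.5))
cal=K('wrist'); P=cloud('wrist',d,d>0,cal); Q=np.array([inbox(p) for p in P]); m=(abs(Q[:,1])<.05)&(Q[:,0]>-.055)&(Q[:,0]<.035); print(np.percentile(Q[m][:,2],[50,99,100]))"
```

```text
clock: 54.08
ee_pos: [0.4731, 0.3201, 0.2026]
orientation: [3.141, 0.001, 2.893]
force: [0.4, 0.7, 0.2]
grip_width: 0.289
gripper_force: 0.0
[0.31481245 0.32714158 0.32837121]
```

View pics/w9.png

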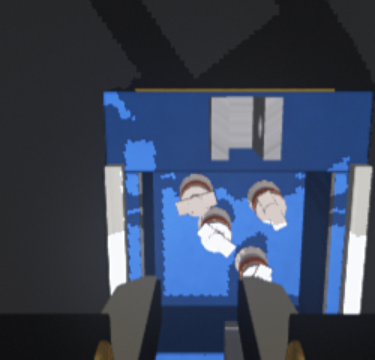

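All four carts stand in the well. Now I'll close the lid by pushing the handle from behind.

```bash
python3 -m pendant '[[-1,-1,0.3,0,0,0,0],[-1,-1,0.3,0,0,0,0],[-1,-1,0.3,0,0,0,0],[-1,-1,0,0,0,0,0],[-1,-1,0,0,0,0,0],[-1,-1,0,0,0,0,0],[-1,-1,0,0,0,0,0],[-1,0,0,1,0,0,0],[-1,0,0,1,0,0,0],[-1,0,0,1,0,0,0],[-1,0,0,1,0,0,0],[-1,0,0,0.1,0,0,0],[-1,0,0,0,0,0,0]]'; python3 -c "
from h import *
print(inbox(manip.get_obs()['ee_pos']), plan(boxw(.145,0,.1),165.8))"
```

```text
clock: 55.75
ee_pos: [0.6486, 0.2989, 0.0989]
orientation: [3.141, 0.001, 2.893]
force: [0.4, 0.4, 0.7]
grip_width: 0.004
gripper_force: 0.0
[ 0.14646846 -0.00033461  0.09886982] (array([ 0.06,  0.01, -0.05]), np.float64(-0.0))
```

```bash
python3 -m pendant '[[-1,0.4,0,0,0,0,0],[-1,0.4,0,0,0,0,0],[-1,0.4,0,0,0,0,0],[-1,0.4,0,0,0,0,0],[-1,0.4,0,0,0,0,0],[-1,0.4,0,0,0,0,0],[-1,0.4,0,0,0,0,0],[-1,0.4,0,0,0,0,0],[-1,0.4,0,0,0,0,0],[-1,0.4,0,0,0,0,0],[-1,0.4,0,0,0,0,0],[-1,0.4,0,0,0,0,0],[-1,0.4,0,0,0,0,0],[-1,0.4,0,0,0,0,0],[-1,0.1,0,0,0,0,0],[-1,0.1,0,0,0,0,0],[-1,0,0,0,0,0,0]]'; python3 -c "
from h import *
print(inbox(manip.get_obs()['ee_pos']))"
python3 -m pendant '[[-1,0.1,0,0,0,0,0],[-1,0.1,0,0,0,0,0],[-1,0.1,0,0,0,0,0],[-1,0,0,0,0,0,0]]'; python3 -c "
from h import *
print(inbox(manip.get_obs()['ee_pos']))"
```

```text
clock: 57.88
ee_pos: [0.5071, 0.3343, 0.0978]
orientation: [-3.141, -0.001, 2.893]
force: [2.0, 0.8, 0.5]
grip_width: 0.008
gripper_force: 0.6
[ 0.00059122 -0.00069269  0.09782974]
clock: 58.38
ee_pos: [0.5014, 0.3358, 0.0979]
orientation: [-3.141, 0.002, 2.893]
force: [6.8, -2.1, -4.2]
grip_width: 0.007
gripper_force: 3.5
[-0.0052871  -0.00067369  0.09786211]
```

```bash
python3 -m pendant '[[-1,0.1,0,0,0,0,0],[-1,0.1,0,0,0,0,0],[-1,0,0,0,0,0,0]]'; python3 -c "
from h import *
print(inbox(manip.get_obs()['ee_pos']))"
```

```text
clock: 58.75
ee_pos: [0.5014, 0.3358, 0.098]
orientation: [3.141, 0.01, 2.893]
force: [19.9, -5.5, -12.0]
grip_width: 0.005
gripper_force: 10.4
[-0.00528547 -0.00062921  0.09796801]
```

The lid is at its shut stop (20 N with no motion). I'll retreat and look at the pin.

```bash
python3 -m pendant '[[-1,-0.5,0,-0.3,0,0,0],[-1,0,0,-1,0,0,0],[-1,0,0,-1,0,0,0],[-1,0,0,-1,0,0,0],[-1,0,0,-1,0,0,0],[-0.2,0,-1,-1,0,0,0],[-0.2,0,-1,-0.7,0,0,0],[-0.2,0,-1,0,0,0,0],[-0.2,0,-1,0,0,0,0],[-0.2,0,-1,0,0,0,0],[-0.2,0,-1,0,0,0,0],[-0.2,0,-1,0,0,0,0],[-0.2,0,-1,0,0,0,0],[-0.2,-0.8,-1,0,0,0,0],[-0.2,-0.8,-0.5,0,0,0,0],[-0.2,0,0,0,0,0,0],[-0.2,0,0,0,0,0,0]]'
cat > pin.py <<'E'
from h import *
cal=K('wrist'); im,d=manip.read_camera('wrist'); save('pin.png',im); print(manip.get_obs()['ee_pos'])
for n in ('pin','pin_grip','pin_mid'):
    for r in manip.landmark_of(n,'wrist'): print(n,round(r['confidence'],2),np.round(r['centre'],1),np.round(atz('wrist',r['centre'],.012,cal),4))
h=cv2.cvtColor(im,cv2.COLOR_RGB2HSV); m=(h[...,1]>140)&((h[...,0]<8)|(h[...,0]>172))&(h[...,2]>60)
n,l,s,c=cv2.connectedComponentsWithStats(m.astype(np.uint8)); i=1+np.argmax(s[1:,4]); m=l==i
P=cloud('wrist',d,m,cal); t=P[P[:,2]>.018]; print('red',len(P),np.round(c[i]),cv2.minAreaRect((t[:,:2]*1000).astype(np.float32)),np.percentile(P[:,2],[50,98]))
M=(d>0); P=cloud('wrist',d,M,cal); g=t[:,:2].mean(0)
q=P[(np.hypot(*(P[:,:2]-g).T)<.09)&(P[:,2]>.006)&(P[:,2]<.02)]; col=im[M][(np.hypot(*(P[:,:2]-g).T)<.09)&(P[:,2]>.006)&(P[:,2]<.02)].astype(int)
s=q[(np.ptp(col,axis=1)<30)&(col.min(1)>90)]; 
v=s[:,:2].mean(0)-g; print('shaft',len(s),s.mean(0),np.degrees(np.arctan2(v[1],v[0])), np.linalg.norm(v), 'fitline',cv2.fitLine((s[:,:2]).astype(np.float32),cv2.DIST_L2,0,.01,.01).ravel())
s=s[:,:2]-g; u=v/np.linalg.norm(v); print('extent from g',np.percentile(s@u,[1,99]))
E
python3 pin.py
```

```text
clock: 60.88
ee_pos: [0.4878, 0.095, 0.2479]
orientation: [3.141, -0.001, 2.893]
force: [0.6, 0.5, -0.5]
grip_width: 0.402
gripper_force: 0.0
[0.48765746 0.09519168 0.24793402]
pin 0.68 [274.8 176.6] [0.48  0.089 0.012]
pin_grip 0.83 [282.  190.3] [0.4984 0.0933 0.012 ]
pin_mid 0.7 [259.3 165.3] [0.4624 0.0745 0.012 ]
pin_mid 0.39 [474.6 147.4] [0.5045 0.3246 0.012 ]
red 382 [283. 189.] ((499.54931640625, 93.91900634765625), (45.34226989746094, 24.142702102661133), 23.016382217407227) [0.02307746 0.02532764]
shaft 306 [0.45639461 0.07584097 0.01560591] -153.89205715230847 0.04197860588593268 fitline [0.9193025  0.39355165 0.4563946  0.07584097]
extent from g [0.01859082 0.06660466]
```

View pics/pin.png

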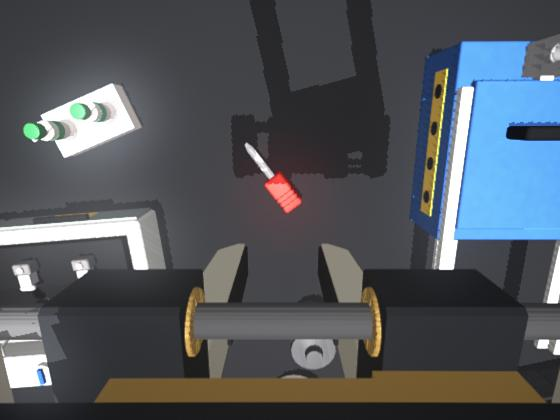

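The pin is at (283,189), with the tip towards the upper left. It has not been disturbed since the first look.

```bash
python3 -c "
from h import *
print(manip.get_obs()['joint_positions'])
R=Ro.from_euler('z',23.1,degrees=True).as_matrix()
print(plan((.499,.0937,.003),203.1), plan((.499,.0937,.003),23.1))"
```

```text
[-3.23659432e-02  1.43379836e-01  1.60788734e+00  1.87090726e-04
  1.39079915e+00 -1.35593916e+00]
(array([-0.39, -0.23,  9.8 ]), np.float64(-3.73)) (array([0.39, 0.23, 9.8 ]), np.float64(14.27))
```

```bash
python3 -m pendant '[[0,0,0,0,0,0,-0.94],[0,0,0,0,0,0,-0.93],[0,0,0,0,0,0,-0.93],[0,0,0,0,0,0,-0.93],[0,-0.39,-0.23,1,0,0,0],[0,0,0,1,0,0,0],[0,0,0,1,0,0,0],[0,0,0,1,0,0,0],[0,0,0,1,0,0,0],[0,0,0,1,0,0,0],[0,0,0,1,0,0,0],[0,0,0,0,0,0,0]]'
python3 pin.py; python3 -c "
from h import *
print(plan((.499,.0937,.003),203.1))"
```

```text
clock: 62.58
ee_pos: [0.4976, 0.0934, 0.0717]
orientation: [3.14, -0.004, -2.738]
force: [-0.3, -1.2, 1.0]
grip_width: 0.5
gripper_force: 0.0
[0.49870523 0.09334891 0.07292503]
pin 0.88 [279.9 195.6] [0.4794 0.0844 0.012 ]
pin_grip 0.92 [280.7 229.1] [0.5013 0.0943 0.012 ]
pin_mid 0.56 [279.1 174.5] [0.4662 0.0782 0.012 ]
pin_mid 0.35 [548.7 342.1] [0.5044 0.3191 0.012 ]
red 516 [280. 227.] ((499.09637451171875, 93.22520446777344), (44.10546875, 23.801372528076172), 23.621557235717773) [0.02310828 0.02534701]
shaft 1005 [0.45636056 0.07519588 0.01558536] -157.40855360329442 0.04732658191273451 fitline [0.917519   0.39769202 0.45636055 0.07519588]
extent from g [0.0230622  0.07186297]
(array([0.04, 0.04, 2.86]), np.float64(-0.0))
```

```bash
python3 -m pendant '[[0,0,0,1,0,0,0],[0,0,0,1,0,0,0],[0,0,0,0.6,0,0,0],[0,0,0,0.2,0,0,0],[0,0,0,0,0,0,0],[-1,0,0,0,0,0,0],[-1,0,0,0,0,0,0],[-1,0,0,0,0,0,0],[-1,0,0,0,0,0,0],[-1,0,0,0,0,0,0]]'; python3 -m pendant '[[-1,0,0,-1,0,0,0],[-1,0,0,-1,0,0,0],[-1,0,0,-1,0,0,0],[-1,0,0,-1,0,0,0],[-1,0,0,-1,0,0,0],[-1,0,0,-1,0,0,0],[-1,0,0,-1,0,0,0],[-1,0,0,0,0,0,1],[-1,0,0,0,0,0,1],[-1,0,0,0,0,0,1],[-1,0,0,0,0,0,1],[-1,0,0,0,0,0,1],[-1,0,0,0,0,0,1],[-1,0,0,0,0,0,1],[-1,0,0,0,0,0,1],[-1,0,0,0,0,0,1],[-1,0,0,0,0,0,1],[-1,0,0,0,0,0,1],[-1,0,0,0,0,0,1],[-1,0,0,0,0,0,0.73]]'; python3 -c "
from h import *
print(plan(boxw(-.083,-.115,.12),75.8))"
```

```text
clock: 64.03
ee_pos: [0.4996, 0.0929, 0.0036]
orientation: [-3.141, 0.001, -2.739]
force: [-1.3, -0.4, 6.4]
grip_width: 0.254
gripper_force: 30.0
clock: 66.53
ee_pos: [0.4989, 0.0929, 0.1777]
orientation: [-3.141, 0.0, 1.318]
force: [0.7, -0.2, 0.0]
grip_width: 0.249
gripper_force: 30.0
(array([ 4.87, -5.4 ,  2.31]), np.float64(-0.03))
```

```bash
python3 -m pendant '[[-1,0.8,-0.9,0,0,0,-0.03],[-1,0.8,-0.9,0,0,0,0],[-1,0.8,-0.9,0,0,0,0],[-1,0.8,-0.9,0,0,0,0],[-1,0.8,-0.9,0,0,0,0],[-1,0.87,-0.9,1,0,0,0],[-1,0,0,1,0,0,0],[-1,0,0,0.4,0,0,0],[-1,0,0,0,0,0,0],[-1,0,0,0,0,0,0]]'
cat > hold.py <<'E'
from h import *
cal=K('wrist'); im,d=manip.read_camera('wrist'); save('hold.png',im); o=manip.get_obs(); R=Ro.from_euler('xyz',o['orientation']).as_matrix()
P=cloud('wrist',d,d>0,cal); T=(P-o['ee_pos'])@R
print('ee box',np.round(inbox(o['ee_pos']),4),np.degrees(o['orientation']),o['grip_width'])
m=(T[:,0]>.028)&(T[:,0]<.085)&(abs(T[:,1])<.012)&(abs(T[:,2]+.0085)<.012); q=T[m]
print('shaft n',len(q))
for a,b in ((.03,.04),(.04,.05),(.05,.06),(.06,.085)):
    s=q[(q[:,0]>a)&(q[:,0]<b)]
    if len(s)>5: print(a,len(s),'y',np.round(np.percentile(s[:,1],[5,50,95])*1e3,1),'ztop',np.round(np.percentile(s[:,2],[2,10,50])*1e3,1))
print('tip x',np.percentile(q[:,0],99.5))
Q=np.array([inbox(p) for p in P[(P[:,2]>.095)&(P[:,2]<.145)]])
e=Q[(abs(Q[:,0]+.083)<.03)&(abs(Q[:,1])<.03)&(Q[:,2]>.130)]; print('ears top box',len(e),np.round(np.percentile(e,[2,50,98],axis=0)*1e3,1))
E
python3 hold.py
```

```text
clock: 67.78
ee_pos: [0.3986, 0.2436, 0.1189]
orientation: [3.14, -0.001, 1.327]
force: [0.3, -0.3, -0.4]
grip_width: 0.257
gripper_force: 30.0
ee box [-0.0823 -0.1152  0.119 ] [ 1.79921022e+02 -4.80512200e-02  7.60281287e+01] 0.2582821049646
shaft n 1882
0.03 375 y [-2.9  1.1  4.9] ztop [-13.9 -13.4 -12.3]
0.04 410 y [-3.1  1.1  4.8] ztop [-14.  -13.5 -12.2]
0.05 438 y [-3.1  0.9  4.9] ztop [-13.9 -13.3 -12.2]
0.06 591 y [-3.   1.1  4.7] ztop [-13.9 -13.2 -11.8]
tip x 0.07467960555901101
ears top box 3728 [[-95.9 -16.  131. ]
 [-82.5  -5.9 135.2]
 [-69.    2.8 136.6]]
```

View pics/hold.png

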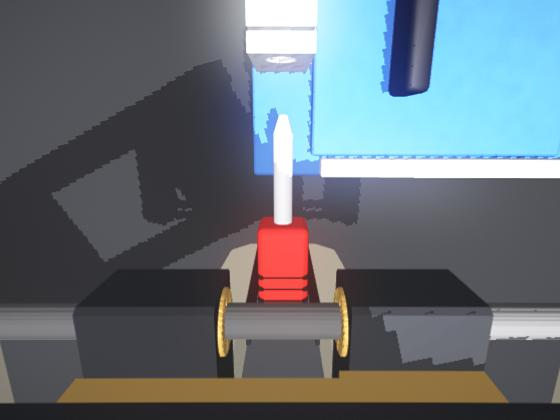

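The shaft is straight ahead at column 283, and the hasp hole is visible at (281,60). I'll correct by −1.2 mm in tool y and 8.4 mm down, then approach.

```bash
python3 -m pendant '[[-1,0.3,-0.05,0.34,0,0,0],[-1,0.3,0,0,0,0,0],[-1,0,0,0,0,0,0],[-1,0,0,0,0,0,0],[-1,0,0,0,0,0,0]]'; python3 hold.py
python3 -c "
import cv2;a=cv2.imread('pics/hold.png');cv2.imwrite('pics/hold2.png',cv2.resize(a[0:240,180:380],None,fx=2.5,fy=2.5))"
```

```text
clock: 68.45
ee_pos: [0.4001, 0.2585, 0.1097]
orientation: [3.142, 0.0, 1.328]
force: [0.7, -0.9, -0.1]
grip_width: 0.255
gripper_force: 30.0
ee box [-0.0845 -0.1005  0.1097] [1.79994875e+02 1.42453912e-04 7.60693693e+01] 0.25422877210594225
shaft n 2100
0.03 373 y [-3.1  1.1  4.9] ztop [-14.  -13.5 -12.4]
0.04 410 y [-3.1  0.6  4.8] ztop [-14.  -13.5 -12.3]
0.05 440 y [-3.   1.1  4.8] ztop [-14.1 -13.5 -12.3]
0.06 802 y [-7.8  0.7  8.2] ztop [-20.  -14.2 -11.7]
tip x 0.08479419588669333
ears top box 6202 [[-96.  -15.6 131.2]
 [-82.7   0.4 135.2]
 [-69.1  14.6 136.6]]
```

View pics/hold2.png

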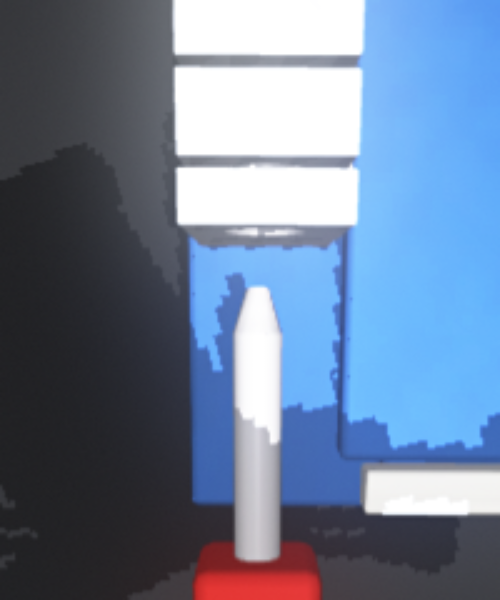

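```bash
python3 -m pendant '[[-1,0.2,0.03,-0.02,0,0,0],[-1,0.2,0,0,0,0,0],[-1,0.2,0,0,0,0,0],[-1,0.2,0,0,0,0,0],[-1,0.2,0,0,0,0,0],[-1,0.2,0,0,0,0,0],[-1,0,0,0,0,0,0],[-1,0,0,0,0,0,0]]'; python3 -c "
from h import *
print(inbox(manip.get_obs()['ee_pos']),manip.get_obs()['force'],manip.get_obs()['wrist_torque'])"
```

```text
clock: 69.5
ee_pos: [0.408, 0.2874, 0.1101]
orientation: [-3.141, 0.0, 1.328]
force: [0.4, 0.3, -0.1]
grip_width: 0.259
gripper_force: 30.0
[-0.08400625 -0.07046191  0.11010617] [ 0.44279324  0.26452931 -0.08740696] [-0.08123251  0.09836246 -0.000675  ]
```

```bash
python3 -m pendant '[[-1,0.2,0,0,0,0,0],[-1,0.2,0,0,0,0,0],[-1,0.2,0,0,0,0,0],[-1,0.2,0,0,0,0,0],[-1,0.2,0,0,0,0,0],[-1,0.1,0,0,0,0,0],[-1,0,0,0,0,0,0],[-1,0,0,0,0,0,0]]'; python3 -c "
from h import *
print(inbox(manip.get_obs()['ee_pos']))"; python3 -m pendant '[[-1,0.1,0,0,0,0,0],[-1,0.1,0,0,0,0,0],[-1,0,0,0,0,0,0]]';  python3 -c "
from h import *
print(inbox(manip.get_obs()['ee_pos']))"
```

```text
clock: 70.5
ee_pos: [0.4146, 0.3141, 0.1101]
orientation: [-3.141, 0.0, 1.328]
force: [-0.8, -0.7, -0.5]
grip_width: 0.254
gripper_force: 30.0
[-0.08411906 -0.04302836  0.11010804]
clock: 70.88
ee_pos: [0.415, 0.316, 0.1101]
orientation: [-3.141, 0.006, 1.328]
force: [-1.8, -13.0, 4.7]
grip_width: 0.256
gripper_force: 30.0
[-0.08418163 -0.0410004   0.11008342]
```

```bash
python3 -m pendant '[[-1,0.1,0,0,0,0,0],[-1,0,0,0,0,0,0]]'; python3 -m pendant '[[-1,-0.2,0,0,0,0,0],[-0.2,0,0,0,0,0,0],[-0.2,0,0,0,0,0,0],[-0.2,0,0,0,0,0,0],[-0.2,0,0,-0.5,0,0,0],[-0.2,0,0,-1,0,0,0],[-0.2,-0.3,0,-1,0,0,0],[-0.2,-1,0,-1,0,0,0],[-0.2,-1,0,0,0,0,0],[-0.2,0,0,0,0,0,0]]'
python3 - <<'E'
from h import *
cal=K('wrist'); im,d=manip.read_camera('wrist')
for n in ('pin','pin_mid','hasp','pin_grip'):
    for r in manip.landmark_of(n,'wrist')[:1]: print(n,round(r['confidence'],2),np.round(inbox(atz('wrist',r['centre'],.119,cal))*1e3,1))
P=cloud('wrist',d,d>0,cal); Q=np.array([inbox(p) for p in P]); c=im[d>0].astype(int)
m=(c[:,0]>c[:,1]+60)&(c[:,0]>c[:,2]+60)&(abs(Q[:,0]+.083)<.04)&(Q[:,1]<0)&(Q[:,1]>-.12)&(Q[:,2]>.1); print('red',m.sum(),np.round(np.percentile(Q[m],[1,50,99],axis=0)*1e3,1))
s,_=manip.read_camera('scene'); a=cv2.resize(im[0:240,150:410],(390,360)); b=cv2.resize(s[110:230,240:370],(390,360),interpolation=cv2.INTER_CUBIC); save('fin.png',np.hstack([a,b]))
E
```

```text
clock: 71.12
ee_pos: [0.4151, 0.3164, 0.11]
orientation: [-3.14, 0.01, 1.328]
force: [-3.3, -19.2, 9.0]
grip_width: 0.256
gripper_force: 30.0
clock: 72.38
ee_pos: [0.4015, 0.2601, 0.1989]
orientation: [3.14, -0.001, 1.326]
force: [0.2, 0.2, 0.3]
grip_width: 0.401
gripper_force: 0.0
pin 0.67 [-81.6 -18.3 119. ]
pin_mid 0.64 [-81.7  -2.5 119. ]
pin_grip 0.81 [-83.2 -39.9 119. ]
red 1249 [[-94.1 -62.2 121. ]
 [-83.8 -47.7 125.9]
 [-70.9 -18.2 129.3]]
```

View pics/fin.png

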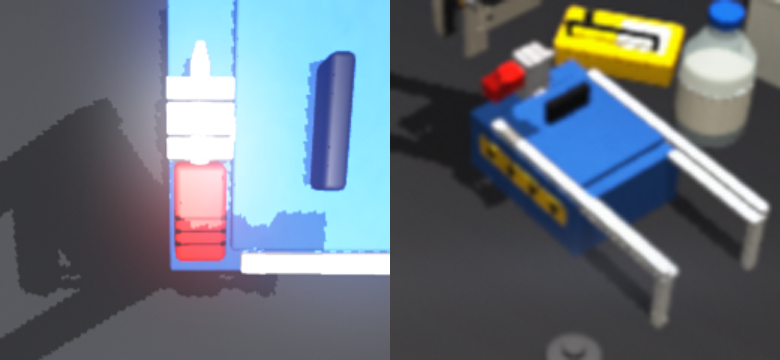

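The pin is through all three holes, but the unloading backed it out about 2 mm: there is a gap at (200,160). I'll push it home from behind with shut fingers.

```bash
python3 -c "
from h import *
print(plan(boxw(-.0835,-.09,.112),75.8),inbox(manip.get_obs()['ee_pos']))"
```

```text
(array([0.29, 0.01, 3.42]), np.float64(0.03)) [-0.08386715 -0.09731603  0.19746671]
```

```bash
python3 -m pendant '[[-1,0,0,1,0,0,0.03],[-1,0,0,1,0,0,0],[-1,0,0,1,0,0,0],[-1,0,0,0.42,0,0,0],[-1,0.2,0,0,0,0,0],[-1,0.2,0,0,0,0,0],[-1,0.2,0,0,0,0,0],[-1,0.2,0,0,0,0,0],[-1,0.1,0,0,0,0,0],[-1,0,0,0,0,0,0]]'; python3 -c "
from h import *
print(inbox(manip.get_obs()['ee_pos']))"; python3 -m pendant '[[-1,0.1,0,0,0,0,0],[-1,0.1,0,0,0,0,0],[-1,0,0,0,0,0,0]]';  python3 -c "
from h import *
print(inbox(manip.get_obs()['ee_pos']))"
```

```text
clock: 73.92
ee_pos: [0.407, 0.2828, 0.1122]
orientation: [3.141, -0.0, 1.323]
force: [-0.8, -0.0, 0.4]
grip_width: 0.004
gripper_force: 0.0
[-0.08380485 -0.07523013  0.11221911]
clock: 74.3
ee_pos: [0.4071, 0.2847, 0.1118]
orientation: [-3.14, 0.006, 1.323]
force: [-3.0, -10.0, 4.1]
grip_width: 0.003
gripper_force: 5.4
[-0.08420196 -0.07334871  0.11179978]
```

```bash
python3 -m pendant '[[-1,0.1,0,0,0,0,0],[-1,0.1,0,0,0,0,0],[-1,0,0,0,0,0,0]]';  python3 -c "
from h import *
print(inbox(manip.get_obs()['ee_pos']))";python3 -m pendant '[[-1,0.1,0,0,0,0,0],[-1,0,0,0,0,0,0]]';  python3 -c "
from h import *
print(inbox(manip.get_obs()['ee_pos']))"
```

```text
clock: 74.68
ee_pos: [0.4069, 0.285, 0.1115]
orientation: [-3.139, 0.015, 1.324]
force: [-5.0, -27.6, 11.1]
grip_width: 0.007
gripper_force: 14.0
[-0.08445721 -0.07310295  0.11146169]
clock: 74.92
ee_pos: [0.4068, 0.2851, 0.1113]
orientation: [-3.138, 0.02, 1.325]
force: [-5.7, -35.3, 14.2]
grip_width: 0.004
gripper_force: 18.2
[-0.08458512 -0.07301538  0.11131658]
```

```bash
python3 -m pendant '[[-1,-0.6,0,0,0,0,0],[-1,-0.4,0,-0.5,0,0,0],[-1,0,0,-1,0,0,0],[-1,0,0,-1,0,0,0],[-1,0,0,-1,0,0,0],[-1,0,0,0,0,0,0]]'
python3 - <<'E'
from h import *
cal=K('wrist'); im,d=manip.read_camera('wrist')
P=cloud('wrist',d,d>0,cal); Q=np.array([inbox(p) for p in P]); c=im[d>0].astype(int)
r=(c[:,0]>c[:,1]+60)&(c[:,0]>c[:,2]+60)&(abs(Q[:,0]+.083)<.04)&(Q[:,1]<0)&(Q[:,1]>-.12)&(Q[:,2]>.12); print('red',r.sum(),np.round(np.percentile(Q[r],[.5,50,99.5],axis=0)*1e3,1))
e=(abs(Q[:,0]+.083)<.03)&(abs(Q[:,1])<.03)&(Q[:,2]>.132)&(Q[:,2]<.14); print('ears',np.round(np.percentile(Q[e],[.5,50,99.5],axis=0)*1e3,1))
t=(abs(Q[:,0]+.083)<.012)&(Q[:,1]>.017)&(Q[:,1]<.06)&(Q[:,2]>.112)&(Q[:,2]<.13); print('tip',t.sum(),np.round(np.percentile(Q[t],[.5,50,99.5],axis=0)*1e3,1))
print(manip.landmark_of('pin_mid','wrist')[:1] and np.round(inbox(atz('wrist',manip.landmark_of('pin_mid','wrist')[0]['centre'],.119,cal))*1e3,1))
save('fin2.png',cv2.resize(im[0:260,200:360],(480,600)[:2],interpolation=cv2.INTER_CUBIC) if 0 else cv2.resize(im[20:260,200:360],(400,600),interpolation=cv2.INTER_CUBIC))
E
```

```text
clock: 75.68
ee_pos: [0.4054, 0.2714, 0.2023]
orientation: [3.137, -0.004, 1.323]
force: [0.5, -0.1, -0.8]
grip_width: 0.003
gripper_force: 0.0
red 1864 [[-93.9 -61.6 122.1]
 [-83.  -38.6 126.9]
 [-70.9 -17.9 130. ]]
ears [[-96.3 -15.2 133.2]
 [-82.3   0.7 135.2]
 [-68.6  16.  137. ]]
tip 263 [[-86.3  17.8 122. ]
 [-82.2  23.9 124.9]
 [-78.1  32.3 127. ]]
[-82.5  -2.  119. ]
```

View pics/fin2.png

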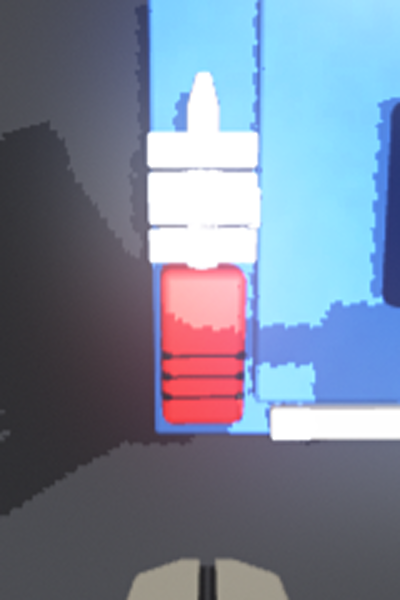

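```bash
python3 - <<'E'
from h import *
cal=K('wrist'); im,d=manip.read_camera('wrist')
P=cloud('wrist',d,d>0,cal); Q=np.array([inbox(p) for p in P]); c=im[d>0].astype(int)
r=(c[:,0]>c[:,1]+60)&(c[:,0]>c[:,2]+60)&(abs(Q[:,0]+.083)<.008)&(Q[:,1]<-.02)&(Q[:,1]>-.06)&(Q[:,2]>.12)
k=np.polyfit(Q[r][:,1],Q[r][:,2],1); print('top tilt deg',np.degrees(np.arctan(k[0])),'top z at shoulder',np.polyval(k,-.016))
E
```

```text
top tilt deg 6.1337697314848185 top z at shoulder 0.12961632175064225
```

The grip sags 6° in the loose holes, so its lower shoulder edge bears on the ear and the shaft passes through all three holes. That is the home rest position, and the robot is clear, so I'm handing in.

```bash
python3 -c "
from rig import manip
print(manip.sign_off())"
```

```text
the job is handed in; nothing more can be done
None
```

I put all four spent cartridges in the waste well, slid the lid fully shut, pushed the lock pin through ears and lug until its shoulder met the ear (the grip sags about 6° in the loose holes, so only the shoulder's lower edge touches and there is a 1–2 mm gap at the top), and signed off at about 76 s with no verdict shown.

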